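Unpin the microscope boom and hold it level over its post

TASK

Draw the locking pin up out of the microscope boom's tail and park it upright in the open side notch of the cradle, its collar resting on the notch. Then lift the boom by its balance point, keeping it level, and carry it to the cream stand: finish while still holding it there, still and level, its ring centred above the short post with about 3 cm of air between them and its tail straight over the dark stage disc. Do not put the boom down or let go of it, and leave the other things on the bench undisturbed.

Things in the scene. Friction and masses are not known exactly. Their poses are not given: they have to be found in the camera images.
- cradle: Fixed cradle: grey slab 300 x 130 x 12 mm. Origin on the bench under the boom's line; z up, x from tail block to ring rest. Tail block 44 x 44 mm at x -100, top 50 mm above the bench, with a vertical 12.5 mm bore; on its +y side the parking notch. Ring rest 56 mm square at x +100, top 42 mm above the bench, with a 22 mm spigot standing 12 mm up inside the boom's ring.
- notch (a point): Parking point of the side notch (cradle x -100, y +63 mm), on its top face, 50 mm above the bench. The slot is 16 mm wide along cradle x, 38 mm deep, open upwards and to cradle +y; closed end 13 mm from this point towards the tail block, mouth 19 mm the other way. The pin may be lowered in from above; its collar rests on the top face.
- pin: Loose locking pin, 70 g, upright. Origin at its tip, z up: steel shank 9 mm diameter to z 36 mm, collar 28 mm diameter to z 40, black cylindrical grip 20 mm diameter from z 40 to 80. At the start its collar lies on the boom's tail, tip 30 mm above the bench, 20 mm inside the cradle's bore; raise it 40 mm to clear the tail. Parked, its tip is 14 mm above the bench.
- boom: Loose microscope boom, 0.5-0.75 kg. Origin on its ring's axis at the underside; x from tail to ring, z up. Steel ring 52 mm wide, 30 mm bore and height; knob to x +58 mm; bar 18 mm wide, x -25 to -183, z 8 to 24; tail a 36 mm square eye at x -200. Balance point: on the bar at x -58, z 16. In the cradle the ring's underside is 42 mm above the bench; bar free beneath (35 mm) and at both sides.
- ring (a point): Centre of the boom's ring at its underside (the boom's origin).
- tail (a point): Centre of the tail hole at the underside of the boom's tail (200 mm from the ring's axis).
- stand: Fixed stand: cream base plate 320 x 210 mm, 20 mm thick, with a short steel post at x = +100 mm, y = 0 and a dark flat stage disc at x = -100 mm, y = 0. Origin on the bench surface under the plate's middle; x from the disc to the post, z up.
- post_top (a point): Centre of the top of the stand's post (24 mm diameter, top 100 mm above the bench); axes as the stand's.
- stage (a point): Centre of the dark stage disc (80 mm diameter) on the stand's plate, 20 mm above the bench, 200 mm from the post's axis.
- vial_a: Bystander: capped glass vial, 27 mm diameter, 68 mm tall, standing on the stand's plate. Origin at its underside.
- vial_b: Bystander: capped glass vial, 27 mm diameter, 75 mm tall, standing on the bench between cradle and stand. Origin at its underside.
- forceps: Bystander: steel forceps 115 mm long, 6 mm high, lying on the stand's plate. Origin at the middle.
- dish: Bystander: open glass dish, 84 mm diameter, 14 mm tall, on the bench at the right. Origin at its underside.
- funnel: Bystander: white funnel standing on its mouth, 84 mm diameter, 85 mm tall, on the far side of the bench. Origin at its underside.
- jar: Bystander: amber jar with a lid, 56 mm diameter, 75 mm tall, at the left of the bench. Origin at its underside.
- screwdriver: Bystander: screwdriver 160 mm long, lying at the left of the bench. Origin at its middle.

How it is judged (in metres and radians):
On the way, in this order (a step that is already met when the one before it is completed fails the run):
1. the pin is parked upright in the side notch and let go, the boom still resting in the cradle (x of pin in the frame of cradle between -0.108 and -0.092 m and y of pin in the frame of cradle between 0.05 and 0.078 m and z of pin in the frame of cradle below 0.02 m and angle between pin's own z axis and vertical below 0.15 rad and contact force between the fingers and pin below 0.05 N and distance of boom from where it was at the start of the episode below 0.012 m), for 0.2 s.
2. the boom is lifted clear of the cradle, held level by its balance point (contact force between the fingers and boom above 1 N and x of the grasp point in the frame of boom between -0.083 and -0.033 m and angle between boom's own z axis and vertical below 0.09 rad and contact force between boom and cradle below 0.05 N and contact force between boom and pin below 0.05 N and z of ring in the frame of cradle above 0.07 m), for 0.2 s.
At the end, for the whole second after the job is handed in: Pin parked in the notch, upright, collar down, let go. Boom in the fingers only, gripped within 25 mm of its balance point, level within 0.09 rad, still, touching nothing else; ring within 12 mm of the post's axis and 10 to 60 mm above it; tail within 20 mm of the disc's centre in plan (x of pin in the frame of cradle between -0.108 and -0.092 m and y of pin in the frame of cradle between 0.05 and 0.078 m and z of pin in the frame of cradle below 0.02 m and angle between pin's own z axis and vertical below 0.15 rad and contact force between each of the fingers, boom and pin below 0.05 N and contact force between the fingers and boom above 1 N and x of the grasp point in the frame of boom between -0.083 and -0.033 m and angle between boom's own z axis and vertical below 0.09 rad and contact force between boom and cradle below 0.05 N and contact force between boom and stand below 0.05 N and contact force between boom and vial_a below 0.05 N and contact force between boom and vial_b below 0.05 N and contact force between boom and forceps below 0.05 N and contact force between boom and dish below 0.05 N and contact force between boom and funnel below 0.05 N and contact force between boom and jar below 0.05 N and contact force between boom and screwdriver below 0.05 N and horizontal distance between ring and post_top below 0.012 m and horizontal distance between tail and stage below 0.02 m and z of ring in the frame of post_top between 0.01 and 0.06 m and linear speed of boom below 0.02 m/s and angular speed of boom below 0.1 rad/s); the arm keeps its last pose, push and grip.
It fails at once if the boom tips more than 0.3 rad (angle between boom's own z axis and vertical above 0.3 rad).
It fails at once if a bystander is moved more than 30 mm (distance of any of vial_a, vial_b, forceps, dish, funnel, jar, screwdriver from where it was at the start of the episode above 0.03 m).
It also fails if it takes over 64 s, if anything falls off the work surface, if the arm or the gripper's body presses on something with over 40 N, if the wrist force passes 120 N, or if a joint passes its speed limit or range.

ROBOT

A 6-joint arm with a two-finger parallel gripper is mounted at the origin on the work surface. World frame = base frame: x ahead of the robot, y to its left, z up, the work surface at z = 0. Lengths are in mm, angles in rad, forces in N, time in s.
With the tool pointing down it reaches from about 325 to 850 mm from the base axis. Payload 4.4 kg.
Tool frame: the origin (TCP) lies between the finger pads; the fingertips stand robot.tcp_to_tips ahead of it and the grasp point (between the pads) lies 5 mm behind it (robot.tcp_to_tips is the distance from the TCP to the fingertips, in mm); z points along the fingers, y is the direction in which the jaws open and shut (so a half turn about z gives the same grasp; the last joint's range is limited). The gripper opens to 94 mm and grips with 3 to 60 N. Pads are 16 mm wide; open, the fingers measure 119 mm over their backs; the gripper's body (75 mm by 177 mm) begins 78 mm behind the grasp point.
Start: joints at [1.075, 0.207, 1.542, -0, 1.393, -0.15], TCP at [194.364, 541.156, 219.447] pointing down, gripper open.
Joint ranges: [-2.73, 2.73], [-0.86, 2.22], [0.23, 2.46], [-1.11, 4.25], [0.08, 2.63], [-2.82, 2.82]. Speed limits (rad/s): [2.79, 2.79, 3.14, 3.14, 3.14, 3.14].

INTERFACE

Orientations are given as a 3x3 rotation matrix whose columns are the frame's x, y, z axes.
In Python, from station import telemetry, viewer, robot gives the robot as it stands.
- The arm moves only by the tool servo_tool, never from a script. Its argument "increments" is a list that holds one entry, the list of rows, each a list of 7 numbers: the turn, a rotation vector about the tool's x, y, z in degrees, then the shift along the tool's x, y, z in m, then the opening, from 0 (shut) to 1 (fully open). A call has 1 to 5 rows; each row is the pose to reach, as a shift and turn from the pose commanded when the call began, along the tool's axes at that moment; what a row does not reach only later rows make up. A row lasts 1/12 s, in which the tool goes at most 41.7 mm and 7.16 degrees, less where a joint would pass 70% of its speed; a pose out of reach is approached as far as the arm can. A call with a gripper value outside its range is refused whole. The fingers move at their own pace and stop on an object; "newtons" is the grip in N (left out, the last holds). Time passes only in rows, so rows that repeat a pose let the fingers close. It gives the time, the measured TCP pose, the force and the opening at its end, in the units of the state.
- telemetry.get_state(): the state, without advancing time (a new reading comes with each control period).
- viewer.read_camera(name): name is "scene" or "side" or "wrist"; returns a dict with "pixels" (400x640x3 uint8, red, green, blue), "K" (3x3 intrinsics, pixels), "R" (3x3) and "t" (3): a world point X has camera coordinates R X + t; the wrist camera has in their place "hand_eye" (4x4, takes a point from camera to tool coordinates, whose origin is the TCP and whose axes are the flange's). Camera axes: x right, y down, z forward; pixel columns grow to the right and rows downward; lengths in mm; the calibration is good to about 2 mm. A picture is of the moment at which its call begins: read the wrist's pose just before it. There is no depth.
- robot.finish_job(): hands the job in, once; it reports no verdict.
The state is a dict: "time": time; "joint_pos": joint angles; "joint_vel": joint speeds; "joint_efforts": joint torques, N m; "eef_pos": TCP position; "tool_rot": TCP orientation; "force": force on the tool from outside, world axes, zero at the start; "moment": the same for the moment, N m; "finger_gap": opening from 0.0 (shut) to 1.0 (fully open).
Only numpy, scipy, OpenCV 4.12 (cv2) and the standard library are available. Lean on these libraries where they do the work, as an engineer would, in place of code of your own. Each camera call takes 0.05 s, during which the arm holds its last target.

## Working session

There is one attempt and no reset: what is moved stays moved. The work goes in short steps, Python scripts to look and compute and a tool call to move; the robot and the scene stay as the last step left them, time stands still between calls to the robot, and variables do not carry over. Pictures are saved under pics/ and viewed, and the job is handed in when it is done.

Besides the shell and the picture viewer there is one more tool, called after "Emit:" by a JSON object that holds its "fn" and its "kwargs". servo_tool: Moves the arm, as the interface text tells. Its arguments: {"type":"object","properties":{"increments":{"type":"array","items":{"type":"array","items":{"type":"array","items":{"type":"number"}}}},"newtons":{"type":"number"}},"required":["increments"]}

```bash
ls; mkdir -p pics
cat > h.py <<'E'
import numpy as np, cv2, json
from station import telemetry, viewer, robot
def snap(name,fn):
    s=telemetry.get_state(); c=viewer.read_camera(name)
    im=np.asarray(c["pixels"])[:,:,::-1].copy()
    cv2.imwrite("pics/"+fn+".png",im)
    K=np.array(c["K"])
    if name=="wrist":
        H=np.array(c["hand_eye"]);Rt=np.array(s["tool_rot"]);p=np.array(s["eef_pos"])
        R=(Rt@H[:3,:3]).T; cpos=Rt@H[:3,3]+p; t=-R@cpos
    else: R=np.array(c["R"]);t=np.array(c["t"])
    np.savez("pics/"+fn+".npz",K=K,R=R,t=t)
    return im
def load(fn):
    d=np.load("pics/"+fn+".npz"); return d["K"],d["R"],d["t"]
def ray(fn,u,v,z):
    K,R,t=load(fn); d=R.T@np.linalg.solve(K,[u,v,1.]); c=-R.T@t
    return c+d*(z-c[2])/d[2]
def proj(fn,X):
    K,R,t=load(fn); q=K@(R@np.array(X,float)+t); return q[:2]/q[2]
def crop(fn,x0,y0,x1,y1,s,out):
    im=cv2.imread("pics/"+fn+".png")[y0:y1,x0:x1]
    cv2.imwrite("pics/"+out+".png",cv2.resize(im,None,fx=s,fy=s,interpolation=cv2.INTER_CUBIC))
E
python3 - <<'E'
from h import *
for n in("scene","side","wrist"): snap(n,n+"0")
s=telemetry.get_state(); print(s); print(robot.tcp_to_tips)
for n in("scene","side","wrist"):
    K,R,t=load(n+"0"); print(n,K[0,0],-R.T@t,R[2])
E
```

```text
pics
{'time': 0.15, 'joint_pos': array([ 1.07554025e+00,  2.07255359e-01,  1.54257254e+00, -2.36127314e-05,
        1.39349383e+00, -1.50488904e-01]), 'joint_vel': array([-0.0004983 , -0.0036935 , -0.00528839,  0.00036132, -0.00010656,
        0.00112795]), 'joint_efforts': array([ 1.65508318e-04, -3.71313214e+01, -2.81814408e+01,  6.97799725e-02,
        3.26558389e-02, -8.99662723e-05]), 'eef_pos': array([194.07104634, 540.64480766, 218.56512189]), 'tool_rot': array([[-9.41155489e-01,  3.37972934e-01, -8.01305581e-04],
       [ 3.37973802e-01,  9.41154271e-01, -1.53236867e-03],
       [ 2.36253034e-04, -1.71301748e-03, -9.99998505e-01]]), 'force': array([-0.41602787, -1.10694018,  0.11677339]), 'moment': array([ 0.01644093, -0.00740046,  0.00706263]), 'finger_gap': 1.001993889527167}
14.0
scene 448.4199333722069 [1425.51175914 -934.50249806  893.23274384] [-0.55252714  0.63514549 -0.53972582]
side 413.64034653337285 [  32.20228915 -673.15073588  750.35257226] [ 0.51172293  0.62147444 -0.59321933]
wrist 298.80709483031586 [123.4153853  565.47207687 383.50650346] [ 0.24715701 -0.08873221 -0.96490414]
```

View pics/scene0.png

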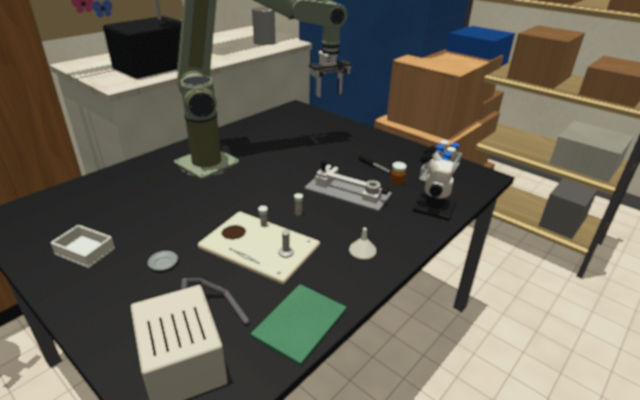

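View pics/side0.png

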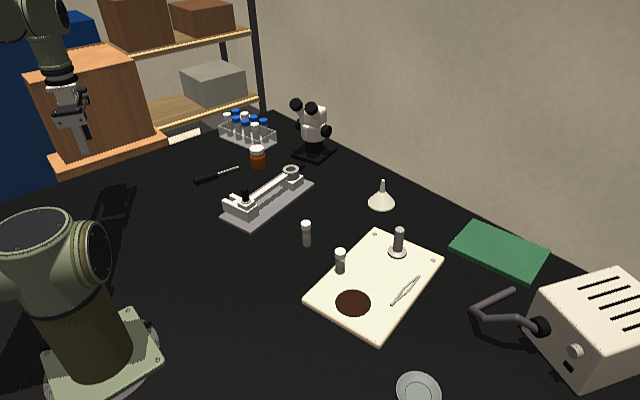

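View pics/wrist0.png

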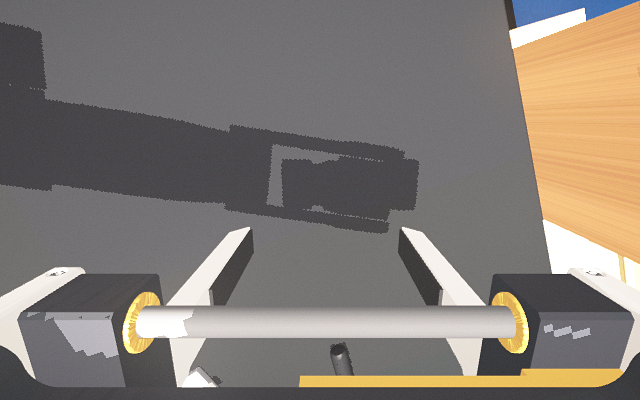

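The scene and side views show the cradle left of centre (side around 265,195), the stand at about (375,285) and the vials between them. I'll enlarge both.

Run:
```python
from h import *
crop("side0",190,130,330,250,5.5,"s0c"); crop("scene0",290,140,410,220,6.5,"sc0c"); crop("side0",280,200,460,350,4.4,"s0s")
crop("scene0",190,180,330,290,5.5,"sc0s")
for u,v in((267,193),(245,196),(291,170)): print(ray("side0",u,v,60))
for u,v in((352,303),(398,252)): print(ray("side0",u,v,20))
```

```text
[543.65666606 192.45965727  60.        ]
[487.54759335 223.07689364  60.        ]
[672.55477774 246.42961651  60.        ]
[ 469.86519802 -242.42716622   20.        ]
[ 671.93165422 -201.24586894   20.        ]
```

View pics/s0c.png

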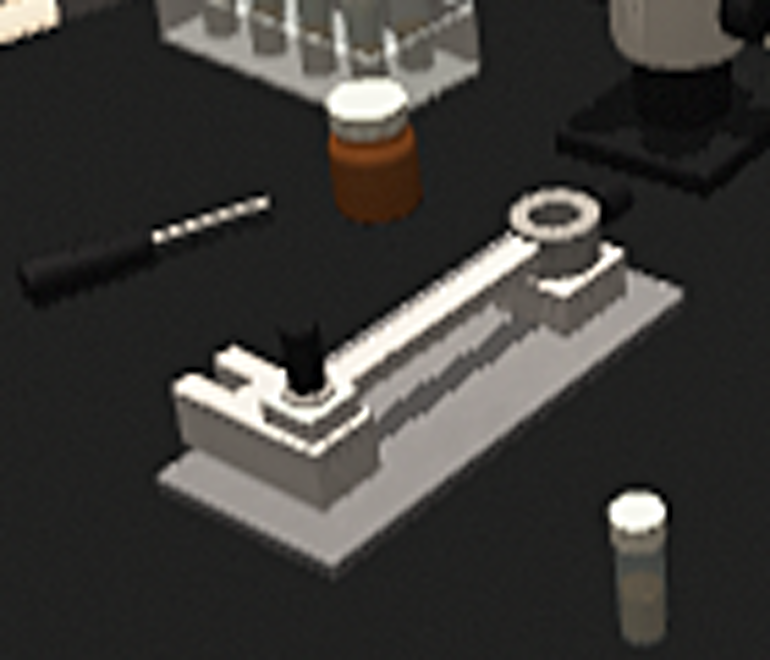

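View pics/sc0c.png

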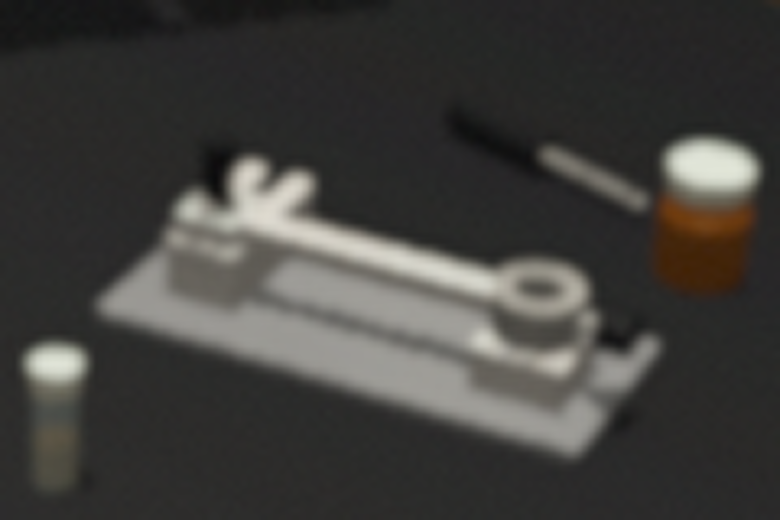

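View pics/s0s.png

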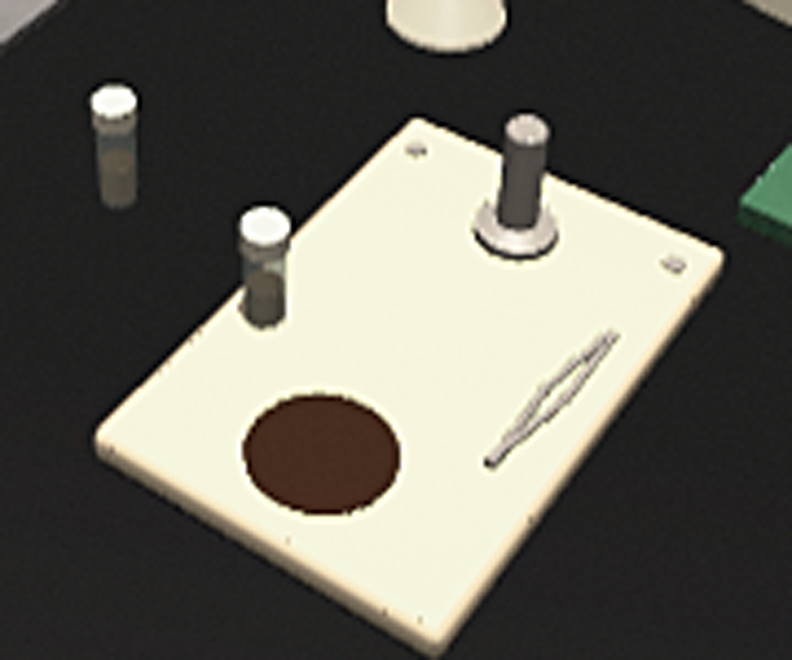

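View pics/sc0s.png

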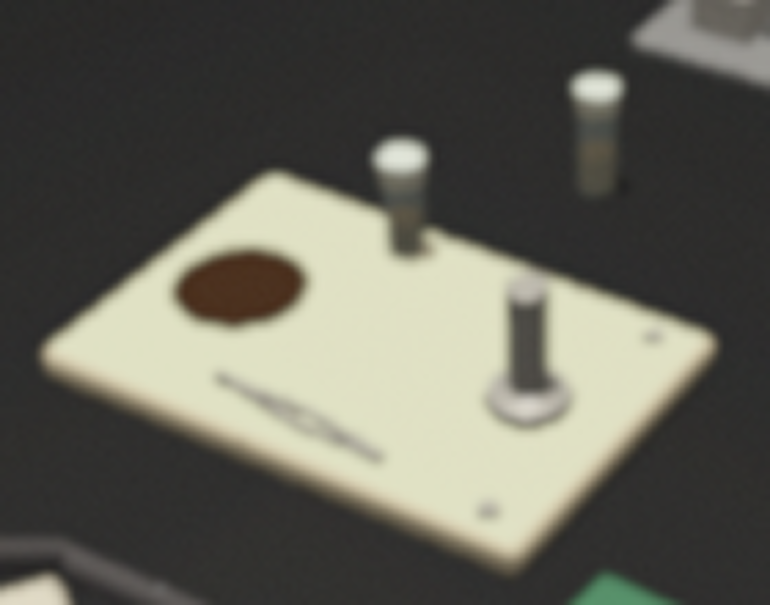

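```bash
cat > fit.py <<'E'
from h import *
from scipy.optimize import least_squares
def fit(obs,x0):
    def T(p,X): c,s=np.cos(p[2]),np.sin(p[2]); return np.array([p[0]+c*X[0]-s*X[1],p[1]+s*X[0]+c*X[1],X[2]])
    f=lambda p: np.concatenate([proj(fn,T(p,X))-np.array(uv) for fn,uv,X in obs])
    r=least_squares(f,x0,loss='soft_l1',f_scale=1.,x_scale=[100,100,1]); return r.x,f(r.x).reshape(-1,2),T
def full(c,off,s): return ((c[0]+.5)/s-.5+off[0],(c[1]+.5)/s-.5+off[1])
E
python3 - <<'E'
from fit import *
A=lambda c,X:("side0",full(c,(190,130),5.5),X)
B=lambda c,X:("scene0",full(c,(290,140),6.5),X)
cr=[A((160,480),(-150,65,4)),A((335,572),(-150,-65,4)),A((682,294),(150,-65,6)),A((556,213),(100,0,72)),A((318,452),(-122,-22,50)),
 B((97,307),(-150,-65,6)),B((575,460),(150,-65,4)),B((660,343),(150,65,8)),B((541,288),(100,0,72))]
C=lambda c,X:("side0",full(c,(280,200),4.4),X)
D=lambda c,X:("scene0",full(c,(190,180),5.5),X)
st=[C((415,118),(160,105,20)),C((722,250),(160,-105,20)),C((97,438),(-160,105,20)),C((437,645),(-160,-105,20)),C((322,455),(-100,0,20)),C((527,128),(100,0,100)),
D((240,287),(-100,0,20)),D((527,289),(100,0,100)),D((275,172),(-160,105,20)),D((715,340),(160,105,20)),D((42,350),(-160,-105,20)),D((512,560),(160,-105,20))]
for o,x0 in((cr,(560,200,.3)),(st,(560,-220,.2))):
    for sel in("s",'side','scene'):
        oo=[q for q in o if q[0].startswith(sel)]
        x,r,T=fit(oo,x0); print(sel,x.round(3),"\n",r.round(1).tolist())
        if sel=='s':
            for X in((-100,0,50),(-100,63,50),(100,0,0),(42,0,58)): print(X,T(x,X).round(1))
print("vials")
for c,z in(((264,222),88),((114,100),75)): u=full(c,(280,200),4.4); print(ray("side0",*u,z))
for c,z in(((400,157),88),((597,87),75)): u=full(c,(190,180),5.5); print(ray("scene0",*u,z))
E
```

```text
s [5.67912e+02 2.24625e+02 2.36000e-01] 
 [[-0.2, 1.1], [0.3, 0.9], [1.7, 1.0], [-2.1, -0.9], [-2.8, -0.8], [-0.1, 1.5], [0.2, 1.0], [0.2, 1.2], [1.0, -0.9]]
(-100, 0, 50) [470.7 201.3  50. ]
(-100, 63, 50) [456.  262.5  50. ]
(100, 0, 0) [665.2 248.    0. ]
(42, 0, 58) [608.8 234.4  58. ]
side [5.70311e+02 2.25185e+02 2.30000e-01] 
 [[0.4, 0.5], [0.6, 0.4], [2.3, 0.7], [-1.5, -1.2], [-2.4, -1.3]]
scene [5.63310e+02 2.29384e+02 2.26000e-01] 
 [[-0.1, 0.4], [-0.4, 0.1], [-0.1, 0.5], [0.7, -1.7]]
s [ 5.69472e+02 -2.22576e+02  2.10000e-01] 
 [[-0.0, -1.1], [2.1, 0.2], [-2.0, -1.2], [0.6, -0.2], [0.1, -0.2], [0.4, 0.1], [-0.0, -0.0], [-0.3, -0.6], [-0.8, -0.4], [0.3, -0.6], [-1.0, -0.1], [0.2, -0.9]]
(-100, 0, 50) [ 471.7 -243.4   50. ]
(-100, 63, 50) [ 458.5 -181.8   50. ]
(100, 0, 0) [ 667.3 -201.7    0. ]
(42, 0, 58) [ 610.5 -213.8   58. ]
side [ 5.68388e+02 -2.22609e+02  2.15000e-01] 
 [[-0.6, -1.0], [1.6, 0.2], [-2.2, -0.6], [0.8, 0.2], [-0.0, 0.2], [-0.1, 0.2]]
scene [ 5.71665e+02 -2.23407e+02  2.02000e-01] 
 [[0.4, 0.2], [-0.1, -0.1], [-0.1, -0.1], [0.7, 0.1], [-0.7, -0.1], [-0.0, -0.2]]
vials
[ 516.40431762 -150.43930642   88.        ]
[531.12151607  -4.08762502  75.        ]
[ 515.16760999 -153.75227436   88.        ]
[530.50971881  -4.7790515   75.        ]
```

```bash
cat >> h.py <<'E'
from scipy.spatial.transform import Rotation as Ro
def goal(pos,yh):
    "yh: heading of tool y in deg, tool down"
    s=telemetry.get_state(); Rt=np.array(s["tool_rot"]);p=np.array(s["eef_pos"])
    a=np.radians(yh); y=np.array([np.cos(a),np.sin(a),0]); z=np.array([0,0,-1.]); x=np.cross(y,z)
    G=np.c_[x,y,z]; rv=Ro.from_matrix(Rt.T@G).as_rotvec(degrees=True); d=Rt.T@(np.array(pos)-p)/1000
    print("t",round(s["time"],2),"p",p.round(1),"heading",np.degrees(np.arctan2(Rt[1,1],Rt[0,1])).round(2),"gap",round(s["finger_gap"],3),"F",np.round(s["force"],1))
    print("turn",rv.round(2),"shift",d.round(4))
E
python3 -c "
from h import *
goal((480,175,200),13.5)"
```

```text
t 0.15 p [194.1 540.6 218.6] heading 70.25 gap 1.002 F [-0.4 -1.1  0.1]
turn [-1.000e-01  4.000e-02  5.675e+01] shift [-0.3927 -0.2475  0.0189]
```

Emit:
{"fn": "servo_tool", "kwargs": {"increments": [[[-0.02,0.01,5,-0.02,-0.014,0.002,1],[-0.04,0.02,12,-0.05,-0.034,0.004,1],[-0.06,0.03,19,-0.083,-0.054,0.006,1],[-0.08,0.04,26,-0.117,-0.074,0.008,1],[-0.1,0.04,33,-0.15,-0.095,0.01,1]]]}}

```text
time: 0.57
eef_pos: [303.9, 399.6, 209.1]
tool_rot: [[-0.601, 0.799, 0.0], [0.799, 0.601, 0.001], [0.001, 0.001, -1.0]]
force: [0.7, 0.2, 0.5]
finger_gap: 0.998
```

```bash
python3 -c "
from h import *
goal((480,175,200),13.5)"
```

```text
t 0.57 p [303.9 399.6 209.1] heading 36.96 gap 0.998 F [0.7 0.2 0.5]
turn [ 0.06 -0.07 23.46] shift [-0.2853  0.0056  0.0088]
```

Emit:
{"fn": "servo_tool", "kwargs": {"increments": [[[0,0,5,-0.038,0.001,0.002,1],[0,0,10,-0.077,0.002,0.004,1],[0,0,15,-0.117,0.003,0.005,1],[0,0,19,-0.157,0.004,0.006,1],[0,0,22,-0.196,0.005,0.007,1]]]}}

```text
time: 0.98
eef_pos: [426.7, 246.2, 202.0]
tool_rot: [[-0.26, 0.966, 0.0], [0.966, 0.26, 0.002], [0.002, 0.001, -1.0]]
force: [-0.4, 0.5, -0.0]
finger_gap: 0.999
```

```bash
python3 -c "
from h import *
goal((480,175,200),13.5)"
```

```text
t 0.98 p [426.7 246.2 202. ] heading 15.06 gap 0.999 F [-0.4  0.5 -0. ]
turn [ 0.04 -0.09  1.56] shift [-0.0826  0.033   0.0019]
```

Emit:
{"fn": "servo_tool", "kwargs": {"increments": [[[0,0,0.8,-0.03,0.012,0.001,1],[0,0,1.5,-0.06,0.024,0.002,1],[0,0,1.5,-0.0826,0.033,0.002,1],[0,0,1.5,-0.0826,0.033,0.002,1]]]}}

```text
time: 1.32
eef_pos: [482.0, 173.5, 199.9]
tool_rot: [[-0.233, 0.973, 0.001], [0.973, 0.233, 0.0], [-0.0, 0.001, -1.0]]
force: [0.8, -0.5, -0.2]
finger_gap: 0.998
```

```bash
python3 -c "
from h import *
goal((480,175,200),13.5)
snap('wrist','w1')"
```

```text
t 1.32 p [482.  173.5 199.9] heading 13.45 gap 0.998 F [ 0.8 -0.5 -0.2]
turn [ 0.08  0.01 -0.05] shift [ 0.0019 -0.0016 -0.0001]
```

View pics/w1.png

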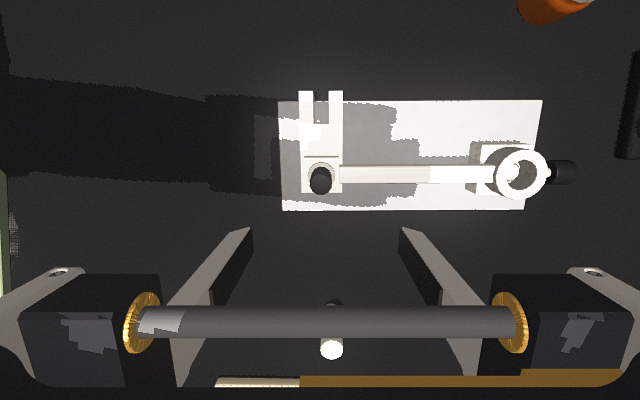

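Wrist view shows the whole cradle: slab corners at (278,100), (542,100), (283,210), (525,210), the pin top near (321,172), notch near (321,110). I'll zoom in.

```bash
python3 -c "
from h import *
crop('w1',270,80,400,220,4,'w1a');crop('w1',440,90,590,220,4,'w1b')"
```

```text
(no output)
```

View pics/w1a.png

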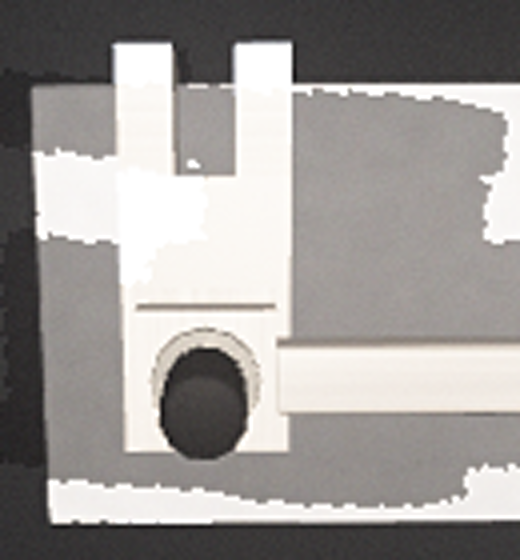

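View pics/w1b.png

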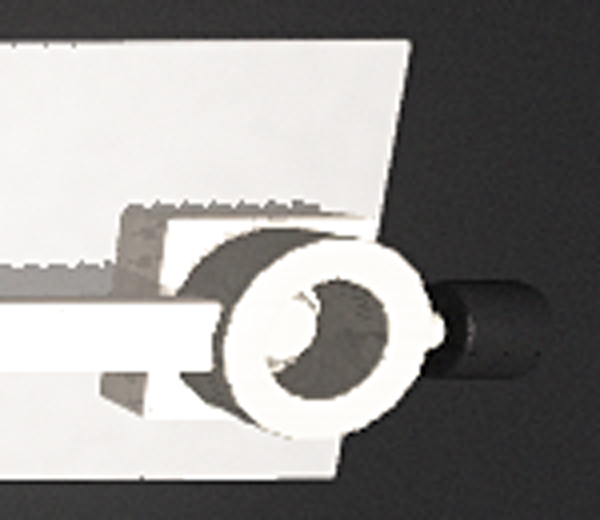

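Run:
```python
from fit import *
A=lambda c,X:("w1",full(c,(270,80),4),X)
B=lambda c,X:("w1",full(c,(440,90),4),X)
o=[A((32,86),(-150,65,12)),A((50,523),(-150,-65,12)),A((113,42),(-122,82,50)),A((293,42),(-78,82,50)),A((173,42),(-108,82,50)),A((235,42),(-92,82,50)),A((175,175),(-108,50,50)),A((237,175),(-92,50,50)),
B((411,40),(150,65,12)),B((337,478),(150,-65,12)),B((330,337),(100,0,72))]
x,r,T=fit(o,(568,225,.236)); print(x,r.round(1).tolist())
for X in((-100,0,50),(-100,63,50),(100,0,0),(42,0,58)): print(X,T(x,X).round(1))
c=np.array(proj("w1",T(x,(-100,0,110)))); print("pintop crop",(c-[270,80])*4, "collar",(np.array(proj("w1",T(x,(-100,0,70))))-[270,80])*4)
for z,rr in((110,10),(70,14),(66,0)):
  for a in(0,90,180,270):
    X=T(x,(-100+rr*np.cos(np.radians(a)),rr*np.sin(np.radians(a)),z)); print(z,a,((proj("w1",X)-[270,80])*4).round())
for X in((-118,18,66),(-82,18,66),(-118,-18,66),(-82,-18,66)): print(X,((proj("w1",T(x,X))-[270,80])*4).round())
```

```text
[5.71750884e+02 2.17720735e+02 2.50252849e-01] [[-0.7, 8.3], [0.7, 8.1], [0.4, -0.1], [-0.3, -0.8], [-0.5, -0.3], [0.1, -0.6], [-0.2, -0.3], [-0.1, -0.5], [-0.1, 5.8], [0.2, 5.7], [0.9, -1.7]]
(-100, 0, 50) [474.9 193.   50. ]
(-100, 63, 50) [459.3 254.   50. ]
(100, 0, 0) [668.6 242.5   0. ]
(42, 0, 58) [612.4 228.1  58. ]
pintop crop [205.19107167 412.6742483 ] collar [206.7894164  379.30057378]
110 0 [251. 412.]
110 90 [204. 367.]
110 180 [159. 413.]
110 270 [206. 457.]
70 0 [263. 378.]
70 90 [206. 323.]
70 180 [151. 380.]
70 270 [208. 434.]
66 0 [207. 376.]
66 90 [207. 376.]
66 180 [207. 376.]
66 270 [207. 376.]
(-118, 18, 66) [133. 306.]
(-82, 18, 66) [278. 304.]
(-118, -18, 66) [138. 447.]
(-82, -18, 66) [278. 444.]
```

Run:
```python
from fit import *
A=lambda c,X:("w1",full(c,(270,80),4),X)
B=lambda c,X:("w1",full(c,(440,90),4),X)
S=lambda c,X:("side0",full(c,(190,130),5.5),X)
N=lambda c,X:("scene0",full(c,(290,140),6.5),X)
for d in(0,12,14,16,18):
  w=[A((32,86),(-150,65+d,12)),A((50,523),(-150,-65+d,12)),A((113,42),(-122,82,50)),A((293,42),(-78,82,50)),A((173,42),(-108,82,50)),A((235,42),(-92,82,50)),A((175,175),(-108,50,50)),A((237,175),(-92,50,50)),
B((411,40),(150,65+d,12)),B((337,478),(150,-65+d,12)),B((330,337),(100,0,72)),A((205,413),(-100,0,110))]
  s=[S((160,480),(-150,65+d,4)),S((335,572),(-150,-65+d,4)),S((682,294),(150,-65+d,6)),S((556,213),(100,0,72)),S((318,452),(-122,-22,50)),
 N((97,307),(-150,-65+d,6)),N((575,460),(150,-65+d,4)),N((660,343),(150,65+d,8)),N((541,288),(100,0,72))]
  for o in(w,s,w+s):
    x,r,T=fit(o,(568,225,.236)); print(d,x.round(3),(r**2).sum().round(1),T(x,(-100,0,0)).round(1),T(x,(-100,63,0)).round(1))
```

```text
0 [5.71683e+02 2.17710e+02 2.50000e-01] 208.1 [474.8 193.    0. ] [459.2 254.    0. ]
0 [5.67912e+02 2.24625e+02 2.36000e-01] 26.6 [470.7 201.3   0. ] [456.  262.5   0. ]
0 [5.71558e+02 2.17937e+02 2.50000e-01] 255.9 [474.7 193.2   0. ] [459.1 254.2   0. ]
12 [5.71607e+02 2.15753e+02 2.38000e-01] 21.6 [474.4 192.2   0. ] [459.6 253.5   0. ]
12 [5.69882e+02 2.16496e+02 2.44000e-01] 5.9 [472.9 192.3   0. ] [457.6 253.4   0. ]
12 [5.71513e+02 2.15823e+02 2.38000e-01] 29.9 [474.3 192.3   0. ] [459.5 253.5   0. ]
14 [5.71571e+02 2.15376e+02 2.35000e-01] 55.1 [474.3 192.1   0. ] [459.7 253.4   0. ]
14 [5.70074e+02 2.15396e+02 2.45000e-01] 5.6 [473.1 191.1   0. ] [457.8 252.3   0. ]
14 [5.71506e+02 2.15485e+02 2.36000e-01] 62.8 [474.3 192.1   0. ] [459.6 253.4   0. ]
16 [5.71527e+02 2.15142e+02 2.33000e-01] 109.0 [474.2 192.1   0. ] [459.7 253.4   0. ]
16 [5.70260e+02 2.14294e+02 2.45000e-01] 6.3 [473.2 190.    0. ] [458.  251.1   0. ]
16 [5.7148e+02 2.1523e+02 2.3400e-01] 117.9 [474.2 192.1   0. ] [459.6 253.3   0. ]
18 [5.71481e+02 2.14962e+02 2.31000e-01] 184.3 [474.1 192.1   0. ] [459.7 253.4   0. ]
18 [5.70459e+02 2.13158e+02 2.45000e-01] 7.9 [473.4 188.9   0. ] [458.2 250.1   0. ]
18 [5.71440e+02 2.14963e+02 2.32000e-01] 195.1 [474.1 192.    0. ] [459.6 253.3   0. ]
```

```bash
python3 -c "
from h import *
goal((474.3,192.5,88),13.8)"
```

```text
t 1.37 p [480.5 175.3 199.8] heading 13.52 gap 0.999 F [-0.2  1.4  1.1]
turn [ 0.01 -0.1  -0.28] shift [ 0.018  -0.002   0.1118]
```

Emit:
{"fn": "servo_tool", "kwargs": {"increments": [[[0,0,-0.2,0.012,-0.001,0.012,0.7],[0,0,-0.3,0.018,-0.002,0.03,0.7],[0,0,-0.3,0.018,-0.002,0.055,0.7],[0,0,-0.3,0.018,-0.002,0.07,0.7],[0,0,-0.3,0.018,-0.002,0.07,0.7]]]}}

```text
time: 1.78
eef_pos: [468.2, 195.5, 125.4]
tool_rot: [[-0.246, 0.969, -0.009], [0.969, 0.246, 0.0], [0.003, -0.009, -1.0]]
force: [-0.1, 0.8, -0.9]
finger_gap: 0.707
```

```bash
python3 -c "
from h import *
goal((474.3,192.5,88),13.8)
snap('wrist','w2');snap('side','s2');crop('s2',190,100,330,220,5.5,'s2c')"
```

```text
t 1.78 p [468.2 195.5 125.4] heading 14.22 gap 0.707 F [-0.1  0.8 -0.9]
turn [-0.5  -0.15  0.42] shift [-0.0045  0.0055  0.0373]
```

View pics/w2.png

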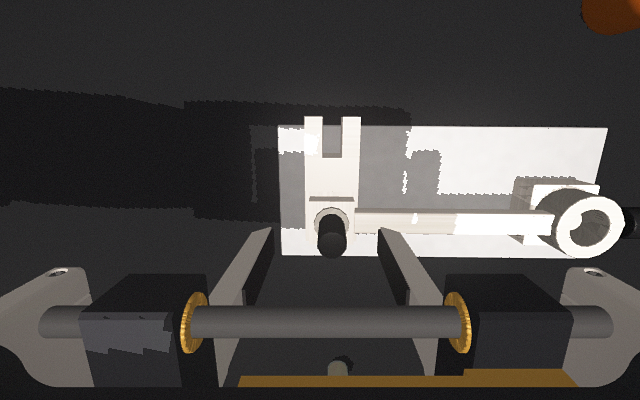

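View pics/s2c.png

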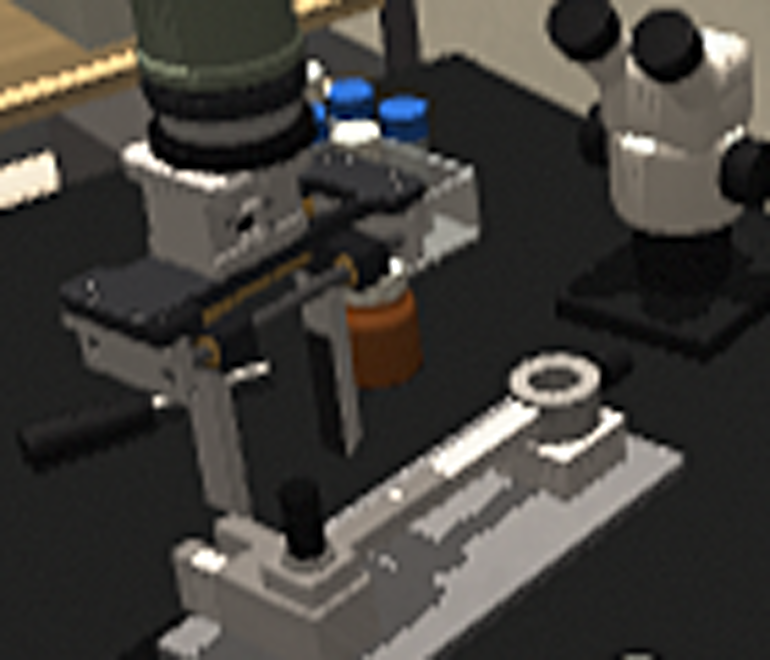

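The pin (grip top near 331,240) sits between the fingers, slightly right of centre as computed. Descending.

Emit:
{"fn": "servo_tool", "kwargs": {"increments": [[[0,0,0.3,-0.003,0.004,0.008,0.7],[-0.3,0,0.4,-0.0045,0.0055,0.018,0.7],[-0.5,-0.1,0.4,-0.0045,0.0055,0.03,0.7],[-0.5,-0.1,0.4,-0.0045,0.0055,0.037,0.7],[-0.5,-0.1,0.4,-0.0045,0.0055,0.037,0.7]]]}}

```text
time: 2.3
eef_pos: [479.2, 191.2, 92.2]
tool_rot: [[-0.236, 0.972, 0.008], [0.972, 0.236, 0.002], [0.0, 0.008, -1.0]]
force: [-0.6, -0.4, 0.2]
finger_gap: 0.702
```

```bash
python3 -c "
from h import *
goal((474.3,192.5,88),13.8)
snap('wrist','w3');crop('w3',220,150,440,320,3.6,'w3c')"
```

```text
t 2.3 p [479.2 191.2  92.2] heading 13.64 gap 0.702 F [-0.6 -0.4  0.2]
turn [ 0.45 -0.   -0.16] shift [ 0.0024 -0.0045  0.0042]
```

View pics/w3c.png

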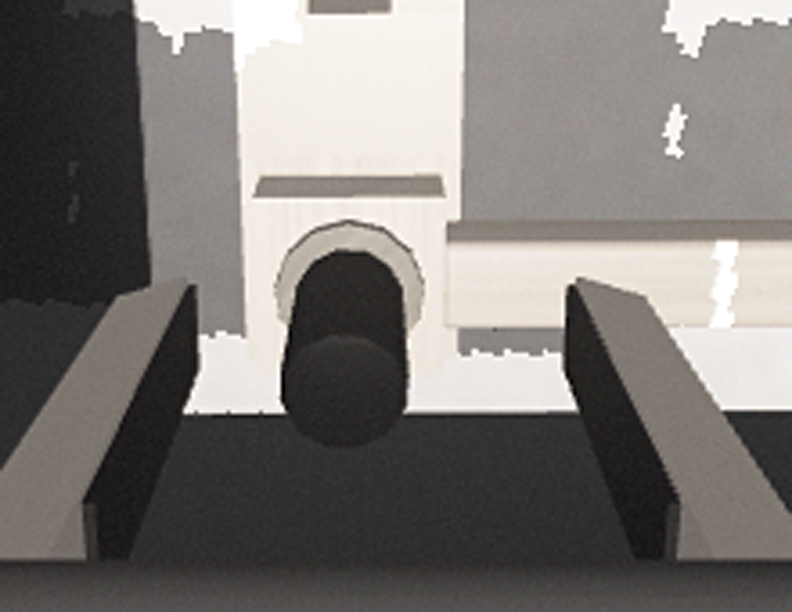

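Emit:
{"fn": "servo_tool", "kwargs": {"increments": [[[0,0,0,0,0,0,0.7],[0,0,0,0,0,0,0.7],[0,0,0,0,0,0,0.7]]]}}

```text
time: 2.6
eef_pos: [480.6, 191.4, 94.1]
tool_rot: [[-0.236, 0.972, 0.011], [0.972, 0.236, 0.003], [-0.0, 0.011, -1.0]]
force: [-0.2, 0.2, 0.6]
finger_gap: 0.696
```

```bash
python3 -c "
from h import *
goal((474.3,192.5,88),13.8)"
```

```text
t 2.6 p [480.6 191.4  94.1] heading 13.64 gap 0.696 F [-0.2  0.2  0.6]
turn [ 0.66  0.01 -0.16] shift [ 0.0026 -0.006   0.006 ]
```

Settled; applying the correction.

Emit:
{"fn": "servo_tool", "kwargs": {"increments": [[[0.6,0,-0.15,0.0026,-0.006,0.006,0.7],[0.6,0,-0.15,0.0026,-0.006,0.006,0.7],[0.6,0,-0.15,0.0026,-0.006,0.006,0.7],[0.6,0,-0.15,0.0026,-0.006,0.006,0.7]]]}}

```text
time: 2.93
eef_pos: [473.2, 192.4, 86.9]
tool_rot: [[-0.239, 0.971, -0.001], [0.971, 0.239, -0.0], [-0.0, -0.001, -1.0]]
force: [0.4, -0.0, -0.2]
finger_gap: 0.702
```

```bash
python3 -c "
from h import *
goal((474.3,192.5,88),13.8)
snap('wrist','w4');crop('w4',220,150,440,320,3.6,'w4c')"
```

```text
t 2.93 p [473.2 192.4  86.9] heading 13.8 gap 0.702 F [ 0.4 -0.  -0.2]
turn [-0.07  0.01  0.  ] shift [-0.0001  0.0011 -0.0011]
```

View pics/w4c.png

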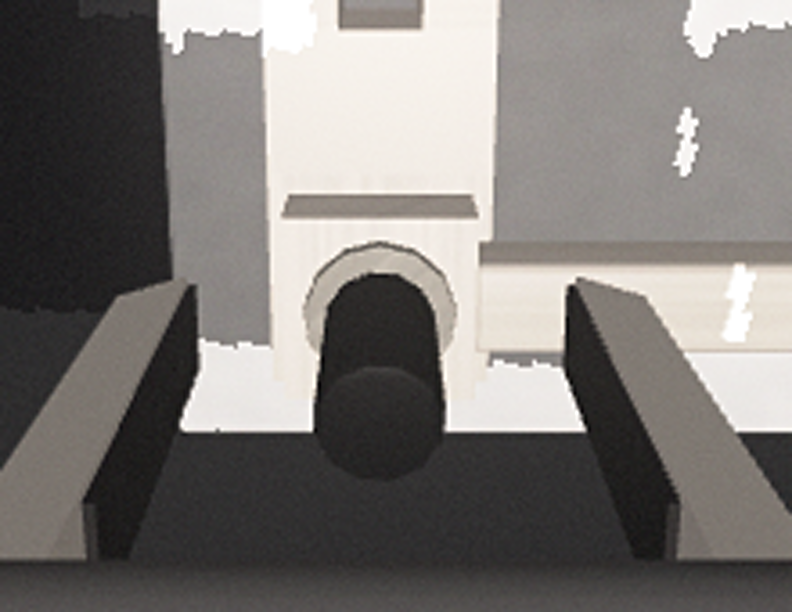

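Pin centred between the pads (380 vs jaw centre 381 in the crop). Closing.

Emit:
{"fn": "servo_tool", "kwargs": {"increments": [[[0,0,0,0,0,0,0.1],[0,0,0,0,0,0,0.1],[0,0,0,0,0,0,0.1],[0,0,0,0,0,0,0.1],[0,0,0,0,0,0,0.1]]], "newtons": 20}}

```text
time: 3.4
eef_pos: [473.5, 192.3, 87.1]
tool_rot: [[-0.238, 0.971, -0.001], [0.971, 0.238, -0.0], [-0.0, -0.001, -1.0]]
force: [0.2, -0.0, 0.4]
finger_gap: 0.382
```

```bash
python3 -c "
from h import *
goal((474.3,192.5,138),13.8)"
```

```text
t 3.4 p [473.5 192.3  87.1] heading 13.8 gap 0.382 F [ 0.2 -0.   0.4]
turn [-0.05  0.01 -0.  ] shift [-0.      0.0008 -0.0509]
```

Emit:
{"fn": "servo_tool", "kwargs": {"increments": [[[0,0,0,0,0,0,0.1],[0,0,0,0,0,0,0.1],[0,0,0,0,0,0,0.1],[0,0,0,0,0,0,0.1]]], "newtons": 20}}

```text
time: 3.73
eef_pos: [473.4, 192.3, 87.1]
tool_rot: [[-0.238, 0.971, -0.001], [0.971, 0.238, -0.0], [-0.0, -0.001, -1.0]]
force: [-0.4, 0.2, 0.2]
finger_gap: 0.211
```

Gripped (gap ≈ 20 mm). Drawing up.

Emit:
{"fn": "servo_tool", "kwargs": {"increments": [[[0,0,0,0,0,-0.004,0.1],[0,0,0,0,0,-0.014,0.1],[0,0,0,0,0,-0.026,0.1],[0,0,0,0,0,-0.038,0.1],[0,0,0,0,0,-0.048,0.1]]]}}

```text
time: 4.15
eef_pos: [474.0, 192.5, 136.8]
tool_rot: [[-0.238, 0.971, 0.001], [0.971, 0.238, 0.0], [-0.0, 0.001, -1.0]]
force: [1.3, -0.9, -0.5]
finger_gap: 0.208
```

Emit:
{"fn": "servo_tool", "kwargs": {"increments": [[[0,0,0,0,0,-0.008,0.1],[0,0,0,0,0,-0.012,0.1],[0,0,0,0,0,-0.012,0.1],[0,0,0,0,0,-0.012,0.1]]]}}

```text
time: 4.48
eef_pos: [473.4, 192.3, 147.1]
tool_rot: [[-0.238, 0.971, -0.001], [0.971, 0.238, -0.0], [-0.0, -0.001, -1.0]]
force: [-0.0, 0.0, -0.0]
finger_gap: 0.208
```

```bash
python3 -c "
from h import *
goal((459.5,253.5,145),13.8)
snap('wrist','w5')
snap('side','s5');crop('s5',190,100,330,220,5.5,'s5c')"
```

```text
t 4.48 p [473.4 192.3 147.1] heading 13.79 gap 0.208 F [-0.  0. -0.]
turn [-0.05  0.01 -0.01] shift [0.0627 0.0011 0.0021]
```

View pics/w5.png

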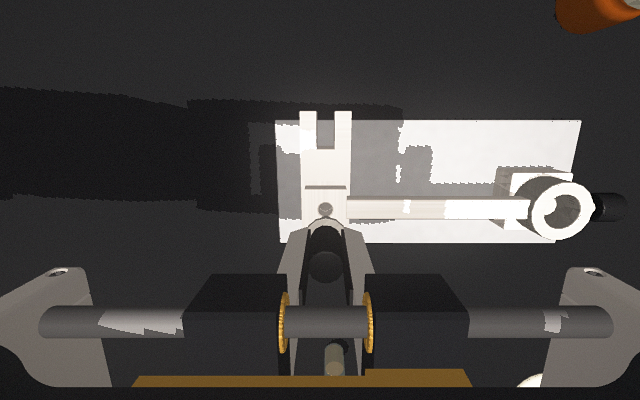

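View pics/s5c.png

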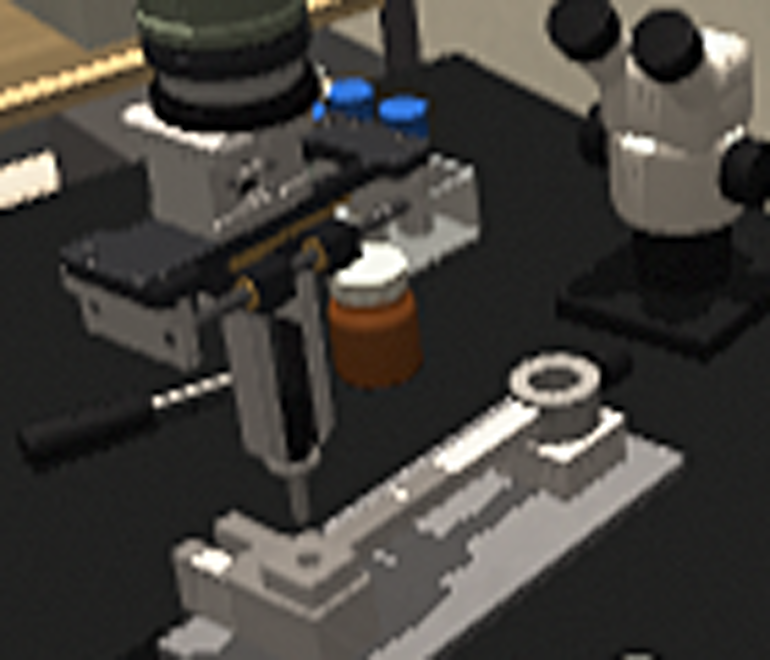

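Pin is clear (tip ≈ 90 mm), boom unmoved. Moving 63 mm along cradle +y.

Emit:
{"fn": "servo_tool", "kwargs": {"increments": [[[0,0,0,0.012,0,0,0.1],[0,0,0,0.03,0,0,0.1],[0,0,0,0.048,0,0,0.1],[0,0,0,0.06,0,0,0.1],[0,0,0,0.063,0,0,0.1]]]}}

```text
time: 5.0
eef_pos: [457.4, 255.5, 146.6]
tool_rot: [[-0.241, 0.971, -0.002], [0.971, 0.241, 0.0], [0.001, -0.002, -1.0]]
force: [0.0, -0.0, -1.3]
finger_gap: 0.211
```

Emit:
{"fn": "servo_tool", "kwargs": {"increments": [[[0,0,0,0,0,0,0.1],[0,0,0,0,0,0,0.1],[0,0,0,0,0,0,0.1]]]}}

```text
time: 5.25
eef_pos: [458.5, 253.1, 146.9]
tool_rot: [[-0.238, 0.971, -0.001], [0.971, 0.238, -0.001], [-0.001, -0.001, -1.0]]
force: [-0.2, -0.7, -1.3]
finger_gap: 0.208
```

```bash
python3 -c "
from h import *
goal((459.5,253.5,72),13.8)
snap('side','s6');crop('s6',190,100,330,220,5.5,'s6c')
snap('wrist','w6');crop('w6',230,140,430,290,4,'w6c')"
```

```text
t 5.25 p [458.5 253.1 146.9] heading 13.77 gap 0.208 F [-0.2 -0.7 -1.3]
turn [-0.07  0.03 -0.03] shift [0.0002 0.0011 0.0749]
```

View pics/s6c.png

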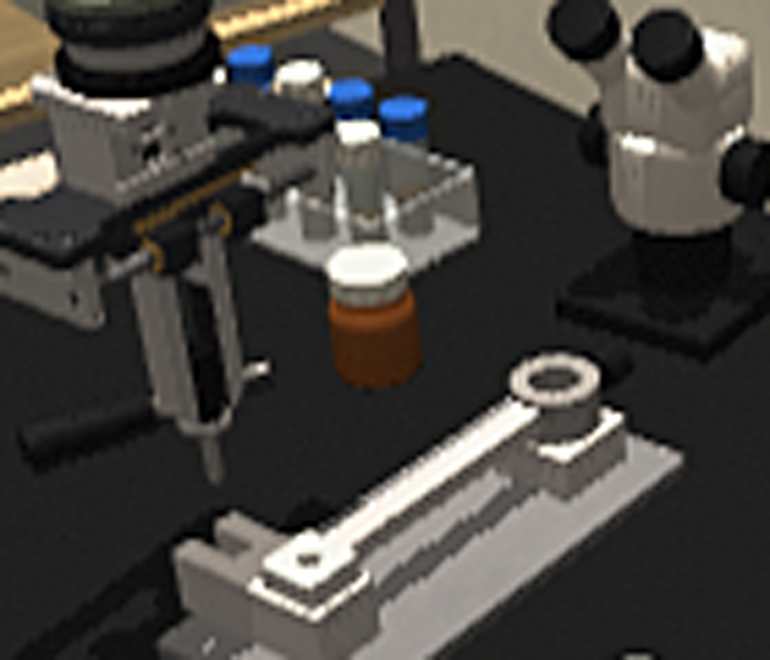

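View pics/w6c.png

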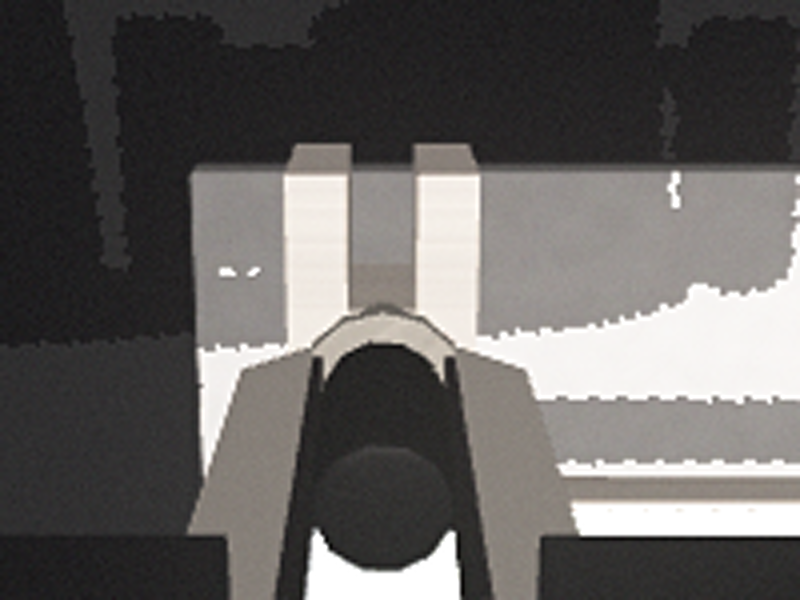

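Pin aligned with the slot centre (383 vs 382 in the crop). Lowering.

Emit:
{"fn": "servo_tool", "kwargs": {"increments": [[[0,0,0,0,0,0.008,0.1],[0,0,0,0,0,0.02,0.1],[0,0,0,0,0,0.032,0.1],[0,0,0,0,0,0.042,0.1],[0,0,0,0,0,0.048,0.1]]]}}

```text
time: 5.77
eef_pos: [456.8, 252.8, 96.4]
tool_rot: [[-0.238, 0.971, -0.005], [0.971, 0.238, -0.002], [-0.001, -0.005, -1.0]]
force: [0.4, -0.4, -0.5]
finger_gap: 0.207
```

Emit:
{"fn": "servo_tool", "kwargs": {"increments": [[[0,0,0,0,0,0.008,0.1],[0,0,0,0,0,0.016,0.1],[0,0,0,0,0,0.022,0.1],[0,0,0,0,0,0.024,0.1],[0,0,0,0,0,0.0255,0.1]]]}}

```text
time: 6.18
eef_pos: [458.3, 253.5, 73.1]
tool_rot: [[-0.239, 0.971, -0.001], [0.971, 0.239, -0.0], [-0.0, -0.001, -1.0]]
force: [0.2, -0.8, -0.3]
finger_gap: 0.211
```

Emit:
{"fn": "servo_tool", "kwargs": {"increments": [[[0,0,0,0,0,0,0.1],[0,0,0,0,0,0.001,0.1],[0,0,0,0,0,0.001,0.1]]]}}

```text
time: 6.43
eef_pos: [458.8, 253.7, 73.0]
tool_rot: [[-0.238, 0.971, 0.0], [0.971, 0.238, 0.0], [0.0, 0.0, -1.0]]
force: [-0.1, -0.1, -1.5]
finger_gap: 0.205
```

```bash
python3 -c "
from h import *
goal((459.5,253.5,72),13.8)
snap('side','s7');crop('s7',190,100,330,220,5.5,'s7c')"
```

```text
t 6.43 p [458.8 253.7  73. ] heading 13.79 gap 0.205 F [-0.1 -0.1 -1.5]
turn [ 0.   -0.   -0.01] shift [-0.0003  0.0007  0.001 ]
```

View pics/s7c.png

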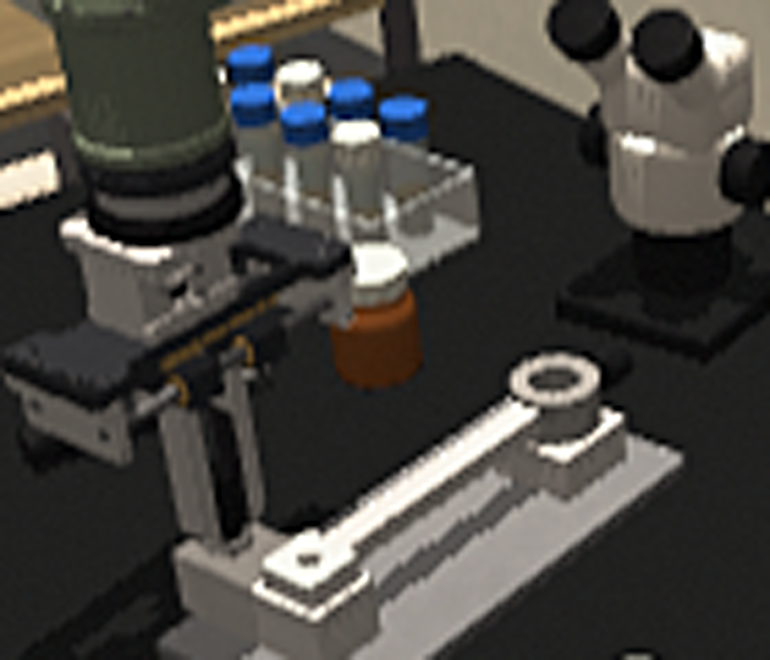

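Emit:
{"fn": "servo_tool", "kwargs": {"increments": [[[0,0,0,0,0,0.001,0.1],[0,0,0,0,0,0.002,0.1],[0,0,0,0,0,0.002,0.1],[0,0,0,0,0,0.002,0.1]]]}}

```text
time: 6.82
eef_pos: [458.8, 253.6, 71.1]
tool_rot: [[-0.238, 0.971, -0.0], [0.971, 0.238, -0.0], [0.0, -0.0, -1.0]]
force: [-0.4, 0.1, 2.7]
finger_gap: 0.207
```

Contact felt (2.7 N upward). Releasing.

Emit:
{"fn": "servo_tool", "kwargs": {"increments": [[[0,0,0,0,0,0,0.3],[0,0,0,0,0,0,0.4],[0,0,0,0,0,0,0.55],[0,0,0,0,0,0,0.55],[0,0,0,0,0,0,0.55]]]}}

```text
time: 7.23
eef_pos: [458.3, 253.5, 70.4]
tool_rot: [[-0.238, 0.971, -0.001], [0.971, 0.238, -0.0], [-0.0, -0.001, -1.0]]
force: [-0.1, 0.6, 0.4]
finger_gap: 0.523
```

```bash
python3 -c "
from h import *
goal((459.5,253.5,72),13.8)
snap('wrist','w8');crop('w8',230,140,430,290,4,'w8c')"
```

```text
t 7.23 p [458.3 253.5  70.4] heading 13.79 gap 0.523 F [-0.1  0.6  0.4]
turn [-0.07  0.01 -0.01] shift [-0.0003  0.0012 -0.0016]
```

View pics/w8c.png

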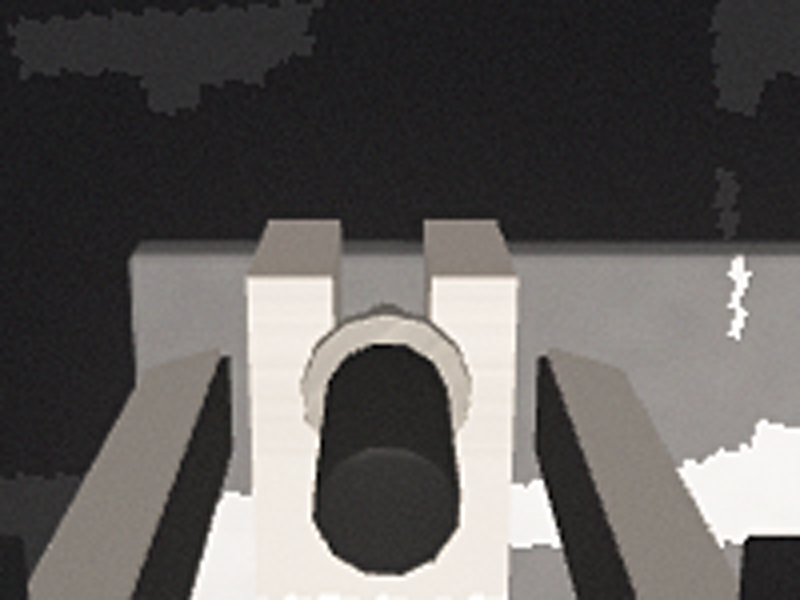

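Pin stands upright in the notch, collar down, fingers clear. Retreating upward.

Emit:
{"fn": "servo_tool", "kwargs": {"increments": [[[0,0,0,0,0,-0.01,0.55],[0,0,0,0,0,-0.03,0.55],[0,0,0,0,0,-0.06,0.55],[0,0,0,0,0,-0.085,0.55],[0,0,0,0,0,-0.1,0.55]]]}}

```text
time: 7.7
eef_pos: [460.2, 254.2, 174.6]
tool_rot: [[-0.238, 0.971, 0.004], [0.971, 0.238, 0.001], [0.0, 0.004, -1.0]]
force: [1.4, 0.1, -0.2]
finger_gap: 0.546
```

```bash
python3 -c "
from h import *
goal((612.3,226.1,170),-76.2)
snap('side','s9');crop('s9',190,100,330,220,5.5,'s9c')"
```

```text
t 7.7 p [460.2 254.2 174.6] heading 13.8 gap 0.546 F [ 1.4  0.1 -0.2]
turn [ 0.17 -0.22 90.  ] shift [-0.0636  0.141   0.0051]
```

View pics/s9c.png

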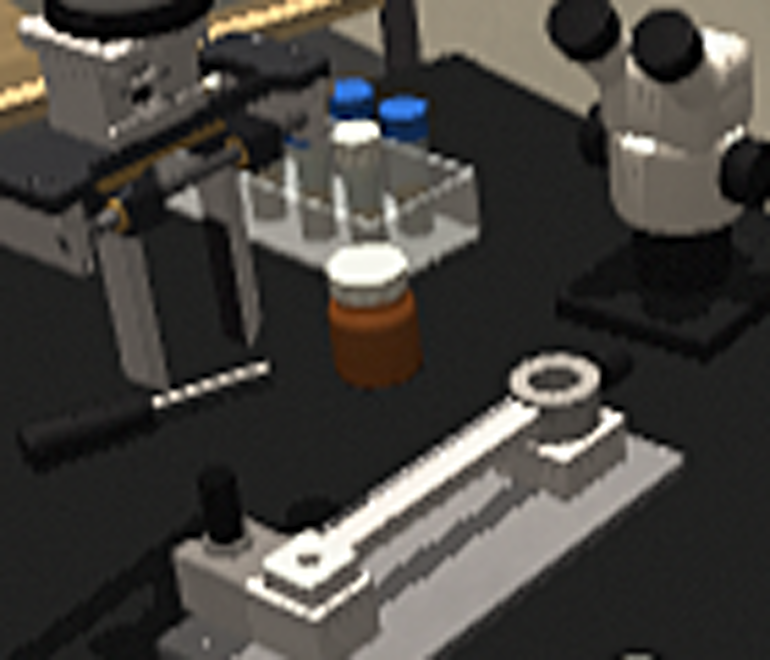

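Pin parked upright (crop 222,505). Now over to the boom's balance point, turning 90°.

Emit:
{"fn": "servo_tool", "kwargs": {"increments": [[[0,0,4,-0.004,0.008,0,0.55],[0,0,11,-0.01,0.022,0,0.55],[0,0,18,-0.018,0.04,0,0.55],[0,0,25,-0.027,0.06,0,0.55],[0,0,32,-0.036,0.08,0,0.55]]]}}

```text
time: 8.17
eef_pos: [545.1, 237.5, 170.2]
tool_rot: [[0.318, 0.948, -0.001], [0.948, -0.318, -0.0], [-0.001, -0.001, -1.0]]
force: [-0.1, 0.6, -0.7]
finger_gap: 0.552
```

```bash
python3 -c "
from h import *
goal((612.3,226.1,170),-76.2)"
```

```text
t 8.17 p [545.1 237.5 170.2] heading -18.53 gap 0.552 F [-0.1  0.6 -0.7]
turn [-4.000e-02  8.000e-02  5.767e+01] shift [0.0105 0.0673 0.0001]
```

Emit:
{"fn": "servo_tool", "kwargs": {"increments": [[[0,0,7,0.002,0.014,0,0.55],[0,0,14,0.004,0.03,0,0.55],[0,0,21,0.007,0.045,0,0.55],[0,0,28,0.009,0.057,0,0.55],[0,0,34,0.01,0.066,0,0.55]]]}}

```text
time: 8.58
eef_pos: [611.4, 226.2, 169.9]
tool_rot: [[0.794, 0.608, -0.001], [0.608, -0.794, -0.0], [-0.001, -0.0, -1.0]]
force: [-0.2, -0.6, -0.5]
finger_gap: 0.55
```

Emit:
{"fn": "servo_tool", "kwargs": {"increments": [[[0,0,7,0,0,0,0.55],[0,0,14,0,0,0,0.55],[0,0,20,0,0,0,0.55],[0,0,23.6,0,0,0,0.55],[0,0,23.6,0,0,0,0.55]]]}}

```text
time: 9.0
eef_pos: [610.3, 226.4, 169.9]
tool_rot: [[0.97, 0.244, -0.002], [0.244, -0.97, -0.001], [-0.002, 0.0, -1.0]]
force: [-0.2, -0.3, 0.3]
finger_gap: 0.55
```

```bash
python3 -c "
from h import *
goal((612.3,226.1,170),-76.2)
snap('wrist','w10')"
```

```text
t 9.0 p [610.3 226.4 169.9] heading -75.86 gap 0.55 F [-0.2 -0.3  0.3]
turn [0.   0.11 0.34] shift [ 0.0019  0.0008 -0.0001]
```

View pics/w10.png

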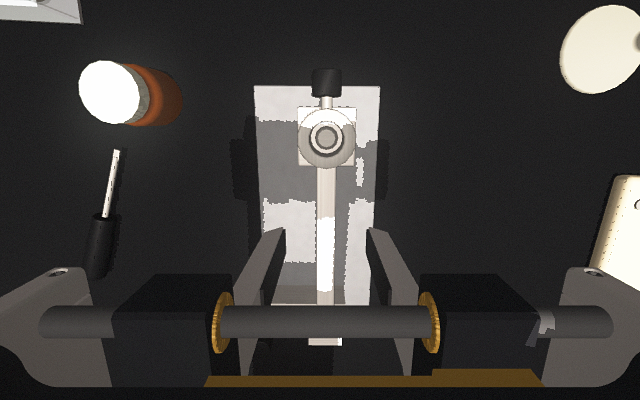

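```bash
python3 -c "
from h import *
crop('w10',280,60,400,260,3,'w10c')
print(ray('w10',326.5,137,72), ray('w10',326,140,72))
x=np.array([571.5+97.1-58*.971*0,216+24,72]); print(x,proj('w10',x))
for u,v in((318,170),(335,170),(318,225),(334,225)): print(ray('w10',u,v,66).round(1))
"
```

```text
[670.30904841 239.50694769  72.        ] [667.73756408 239.3008334   72.        ]
[668.6 240.   72. ] [325.46034189 138.81368488]
[639.6 239.7  66. ]
[643.4 224.7  66. ]
[588.2 227.   66. ]
[591.9 212.2  66. ]
```

View pics/w10c.png

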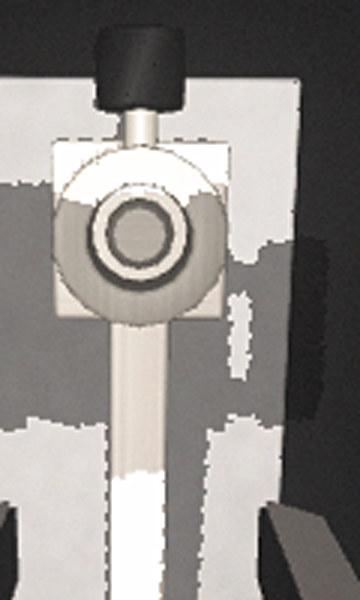

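Emit:
{"fn": "servo_tool", "kwargs": {"increments": [[[0,0,0.3,0.002,0.001,0.01,0.55],[0,0,0.3,0.002,0.001,0.03,0.55],[0,0,0.3,0.002,0.001,0.055,0.55],[0,0,0.3,0.002,0.001,0.075,0.55],[0,0,0.3,0.002,0.001,0.085,0.55]]]}}

```text
time: 9.47
eef_pos: [610.2, 225.3, 81.2]
tool_rot: [[0.971, 0.241, -0.007], [0.241, -0.971, -0.002], [-0.007, 0.0, -1.0]]
force: [0.4, 0.1, -1.0]
finger_gap: 0.549
```

Emit:
{"fn": "servo_tool", "kwargs": {"increments": [[[0,0,0,0,0,0,0.55],[0,0,0,0,0,0,0.55],[0,0,0,0,0,0,0.55]]]}}

```text
time: 9.72
eef_pos: [613.9, 226.3, 86.8]
tool_rot: [[0.971, 0.24, 0.002], [0.24, -0.971, 0.0], [0.002, 0.0, -1.0]]
force: [0.2, -0.1, -0.1]
finger_gap: 0.55
```

```bash
python3 -c "
from h import *
goal((612.5,225.4,53),-76.15)
snap('wrist','w11')"
```

```text
t 9.72 p [613.9 226.3  86.8] heading -76.09 gap 0.55 F [ 0.2 -0.1 -0.1]
turn [ 0.01 -0.09  0.06] shift [-0.0016  0.0005  0.0338]
```

View pics/w11.png

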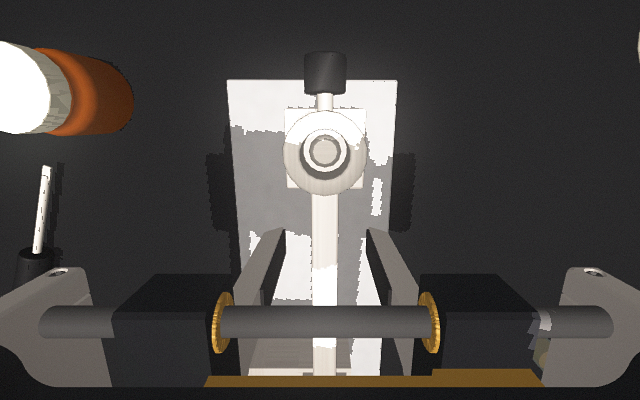

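The bar (u≈325) runs centred between the fingers (285–366). Going down the last 34 mm.

Emit:
{"fn": "servo_tool", "kwargs": {"increments": [[[0,0,0,-0.001,0.0005,0.008,0.55],[0,0,0,-0.001,0.0005,0.018,0.55],[0,0,0,-0.001,0.0005,0.028,0.55],[0,0,0,-0.001,0.0005,0.033,0.55],[0,0,0,-0.001,0.0005,0.034,0.55]]]}}

```text
time: 10.18
eef_pos: [610.1, 224.9, 49.0]
tool_rot: [[0.971, 0.24, -0.005], [0.24, -0.971, -0.001], [-0.005, -0.0, -1.0]]
force: [-0.2, -0.5, -0.4]
finger_gap: 0.548
```

Emit:
{"fn": "servo_tool", "kwargs": {"increments": [[[0,0,0,0,0,0,0.55],[0,0,0,0,0,0,0.55],[0,0,0,0,0,0,0.55]]]}}

```text
time: 10.43
eef_pos: [612.3, 225.4, 51.9]
tool_rot: [[0.971, 0.24, 0.0], [0.24, -0.971, -0.0], [0.0, 0.0, -1.0]]
force: [0.1, 1.5, 0.2]
finger_gap: 0.552
```

```bash
python3 -c "
from h import *
goal((612.5,225.4,53),-76.15)
snap('wrist','w12');snap('side','s12');crop('s12',200,80,340,210,5.2,'s12c')
for u,v in((0,0),):pass
K,R,t=load('w12');print(proj('w12',(668.9,239.5,72)))"
```

```text
t 10.43 p [612.3 225.4  51.9] heading -76.11 gap 0.552 F [0.1 1.5 0.2]
turn [ 0.01 -0.    0.04] shift [ 0.0002  0.     -0.0011]
[322.88836637 158.15972326]
```

View pics/w12.png

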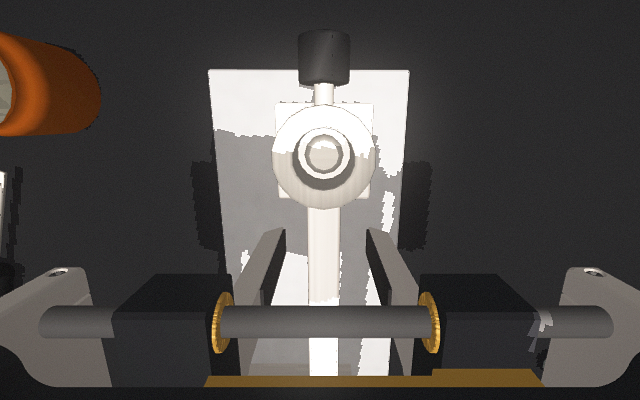

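View pics/s12c.png

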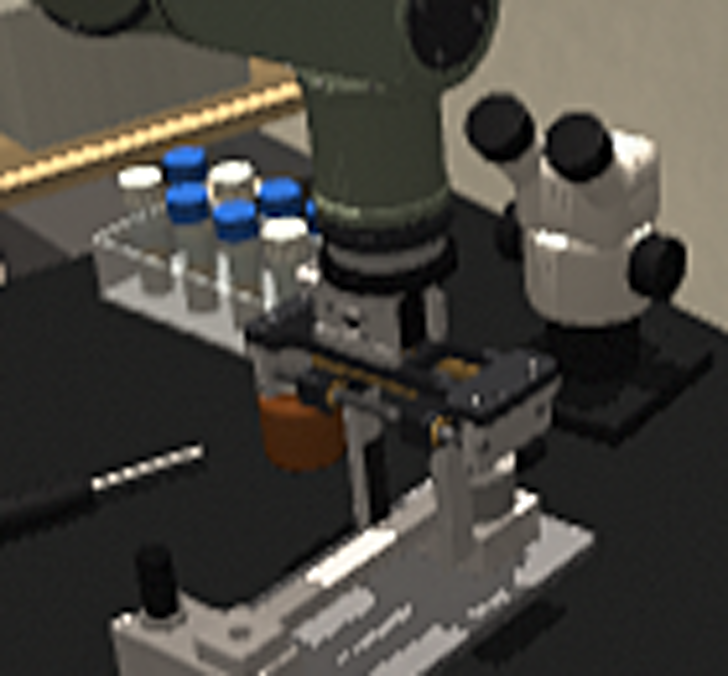

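Ring at (323,157) matches the prediction (322.9,158.2). Closing on the bar.

Emit:
{"fn": "servo_tool", "kwargs": {"increments": [[[0,0,0,0,0,0,0.1],[0,0,0,0,0,0,0.1],[0,0,0,0,0,0,0.1],[0,0,0,0,0,0,0.1],[0,0,0,0,0,0,0.1]]], "newtons": 45}}

```text
time: 10.95
eef_pos: [611.8, 225.3, 51.5]
tool_rot: [[0.971, 0.24, -0.001], [0.24, -0.971, -0.0], [-0.001, 0.0, -1.0]]
force: [0.8, -0.0, -0.0]
finger_gap: 0.231
```

Emit:
{"fn": "servo_tool", "kwargs": {"increments": [[[0,0,0,0,0,0,0.1],[0,0,0,0,0,0,0.1],[0,0,0,0,0,0,0.1]]]}}

```text
time: 11.2
eef_pos: [611.7, 225.7, 51.5]
tool_rot: [[0.971, 0.24, -0.001], [0.24, -0.971, 0.0], [-0.001, -0.0, -1.0]]
force: [-0.6, 1.8, -0.1]
finger_gap: 0.19
```

Gap 0.19 ≈ 18 mm: bar gripped. Lifting slowly.

Emit:
{"fn": "servo_tool", "kwargs": {"increments": [[[0,0,0,0,0,-0.001,0.1],[0,0,0,0,0,-0.003,0.1],[0,0,0,0,0,-0.006,0.1],[0,0,0,0,0,-0.01,0.1],[0,0,0,0,0,-0.014,0.1]]]}}

```text
time: 11.62
eef_pos: [611.3, 225.0, 65.1]
tool_rot: [[0.971, 0.24, -0.002], [0.24, -0.971, -0.001], [-0.002, 0.0, -1.0]]
force: [-0.0, -0.2, -4.6]
finger_gap: 0.187
```

Emit:
{"fn": "servo_tool", "kwargs": {"increments": [[[0,0,0,0,0,-0.005,0.1],[0,0,0,0,0,-0.011,0.1],[0,0,0,0,0,-0.017,0.1],[0,0,0,0,0,-0.022,0.1],[0,0,0,0,0,-0.025,0.1]]]}}

```text
time: 12.03
eef_pos: [612.6, 225.5, 91.9]
tool_rot: [[0.971, 0.24, 0.001], [0.24, -0.971, 0.0], [0.001, 0.0, -1.0]]
force: [0.3, -0.7, -6.1]
finger_gap: 0.185
```

```bash
python3 -c "
from h import *
goal((612.5,225.4,145),-76.15)
print(telemetry.get_state()['moment'])
snap('wrist','w13');snap('side','s13');crop('s13',200,80,340,210,5.2,'s13c')
"
```

```text
t 12.03 p [612.6 225.5  91.9] heading -76.1 gap 0.185 F [ 0.3 -0.7 -6.1]
turn [ 0.01 -0.06  0.05] shift [-0.      0.0001 -0.0531]
[-0.0258501   0.13073077 -0.0162256 ]
```

View pics/w13.png

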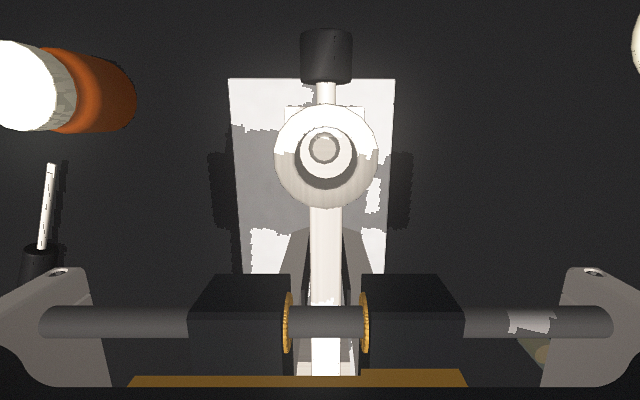

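View pics/s13c.png

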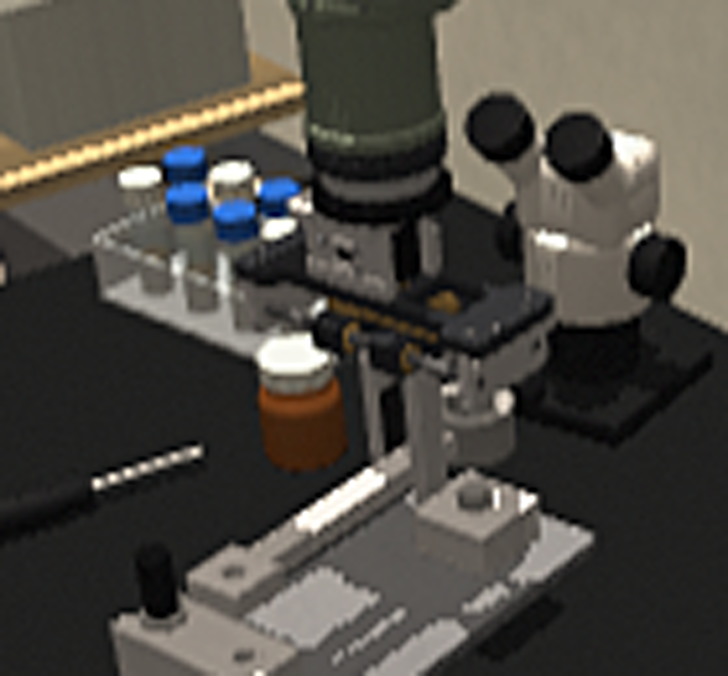

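Boom is up, level, clear of the cradle; pin undisturbed. Lifting to carrying height.

Emit:
{"fn": "servo_tool", "kwargs": {"increments": [[[0,0,0,0,0,-0.004,0.1],[0,0,0,0,0,-0.012,0.1],[0,0,0,0,0,-0.022,0.1],[0,0,0,0,0,-0.032,0.1],[0,0,0,0,0,-0.042,0.1]]]}}

```text
time: 12.55
eef_pos: [612.3, 225.4, 134.0]
tool_rot: [[0.971, 0.24, 0.0], [0.24, -0.971, -0.0], [0.0, 0.0, -1.0]]
force: [0.7, -0.5, -5.8]
finger_gap: 0.191
```

Emit:
{"fn": "servo_tool", "kwargs": {"increments": [[[0,0,0,0,0,-0.008,0.1],[0,0,0,0,0,-0.014,0.1],[0,0,0,0,0,-0.018,0.1],[0,0,0,0,0,-0.018,0.1]]]}}

```text
time: 12.88
eef_pos: [612.7, 225.5, 152.1]
tool_rot: [[0.971, 0.24, 0.002], [0.24, -0.971, 0.0], [0.002, 0.0, -1.0]]
force: [-0.4, -0.4, -4.8]
finger_gap: 0.186
```

```bash
python3 -c "
from h import *
goal((610.6,-213.8,150),-78)
"
```

```text
t 12.88 p [612.7 225.5 152.1] heading -76.11 gap 0.186 F [-0.4 -0.4 -4.8]
turn [ 0.01 -0.09  1.89] shift [-0.1076  0.4259  0.0019]
```

Emit:
{"fn": "servo_tool", "kwargs": {"increments": [[[0,0,0,-0.001,0.004,0,0.1],[0,0,0,-0.003,0.012,0,0.1],[0,0,0,-0.0058,0.023,0,0.1],[0,0,0,-0.0093,0.037,0,0.1],[0,0,0,-0.0134,0.053,0,0.1]]]}}

```text
time: 13.3
eef_pos: [611.2, 169.1, 149.8]
tool_rot: [[0.971, 0.24, -0.002], [0.24, -0.971, -0.001], [-0.002, 0.0, -1.0]]
force: [0.6, -0.3, -4.7]
finger_gap: 0.19
```

Emit:
{"fn": "servo_tool", "kwargs": {"increments": [[[0,0,0.1,-0.0043,0.017,0,0.1],[0,0,0.2,-0.0088,0.035,0,0.1],[0,0,0.3,-0.0134,0.053,0,0.1],[0,0,0.4,-0.0179,0.071,0,0.1],[0,0,0.5,-0.0225,0.089,0,0.1]]]}}

```text
time: 13.72
eef_pos: [610.6, 76.2, 150.1]
tool_rot: [[0.973, 0.23, -0.002], [0.23, -0.973, -0.001], [-0.002, 0.0, -1.0]]
force: [0.5, 0.6, -5.1]
finger_gap: 0.189
```

Emit:
{"fn": "servo_tool", "kwargs": {"increments": [[[0,0,0.1,-0.0045,0.018,0,0.1],[0,0,0.2,-0.0091,0.036,0,0.1],[0,0,0.3,-0.0136,0.054,0,0.1],[0,0,0.4,-0.0182,0.072,0,0.1],[0,0,0.5,-0.0227,0.09,0,0.1]]]}}

```text
time: 14.13
eef_pos: [609.1, -16.5, 150.2]
tool_rot: [[0.975, 0.222, -0.002], [0.222, -0.975, -0.001], [-0.002, 0.0, -1.0]]
force: [0.3, -0.6, -5.8]
finger_gap: 0.187
```

Emit:
{"fn": "servo_tool", "kwargs": {"increments": [[[0,0,0.1,-0.0045,0.018,0,0.1],[0,0,0.2,-0.0091,0.036,0,0.1],[0,0,0.3,-0.0136,0.054,0,0.1],[0,0,0.4,-0.0182,0.072,0,0.1],[0,0,0.5,-0.0222,0.088,0,0.1]]]}}

```text
time: 14.55
eef_pos: [606.9, -107.5, 150.2]
tool_rot: [[0.977, 0.213, -0.002], [0.213, -0.977, -0.001], [-0.002, 0.001, -1.0]]
force: [-0.3, -0.2, -5.0]
finger_gap: 0.183
```

```bash
python3 -c "
from h import *
goal((610.6,-213.8,150),-78)
"
```

```text
t 14.55 p [ 606.9 -107.5  150.2] heading -77.71 gap 0.183 F [-0.3 -0.2 -5. ]
turn [0.03 0.11 0.29] shift [-0.019   0.1047  0.0003]
```

Emit:
{"fn": "servo_tool", "kwargs": {"increments": [[[0,0,0.1,-0.0027,0.015,0,0.1],[0,0,0.2,-0.005,0.029,0,0.1],[0,0,0.3,-0.0075,0.042,0,0.1],[0,0,0.3,-0.01,0.053,0,0.1],[0,0,0.3,-0.0117,0.063,0,0.1]]]}}

```text
time: 14.97
eef_pos: [609.9, -170.0, 150.5]
tool_rot: [[0.978, 0.209, -0.001], [0.209, -0.978, -0.0], [-0.001, -0.0, -1.0]]
force: [-0.3, -1.0, -5.2]
finger_gap: 0.187
```

Emit:
{"fn": "servo_tool", "kwargs": {"increments": [[[0,0,0,-0.0015,0.008,0,0.1],[0,0,0,-0.003,0.014,0,0.1],[0,0,0,-0.004,0.018,0,0.1],[0,0,0,-0.004,0.02,0,0.1],[0,0,0,-0.004,0.02,0,0.1]]]}}

```text
time: 15.38
eef_pos: [610.4, -189.2, 150.6]
tool_rot: [[0.978, 0.21, -0.001], [0.21, -0.978, -0.0], [-0.001, 0.0, -1.0]]
force: [1.3, -0.1, -6.0]
finger_gap: 0.186
```

Emit:
{"fn": "servo_tool", "kwargs": {"increments": [[[0,0,0,0,0,0,0.1],[0,0,0,0,0,0,0.1],[0,0,0,0,0,0,0.1],[0,0,0,0,0,0,0.1]]]}}

```text
time: 15.72
eef_pos: [610.3, -188.7, 150.6]
tool_rot: [[0.978, 0.21, -0.001], [0.21, -0.978, -0.0], [-0.001, 0.0, -1.0]]
force: [-0.7, -0.2, -5.1]
finger_gap: 0.187
```

```bash
python3 -c "
from h import *
goal((610.6,-213.8,140),-78)
snap('wrist','w14');snap('side','s14');crop('s14',260,130,460,330,3,'s14c')
snap('scene','sc14');crop('sc14',180,130,340,290,3.7,'sc14c')
"
```

```text
t 15.72 p [ 610.3 -188.7  150.6] heading -77.87 gap 0.187 F [-0.7 -0.2 -5.1]
turn [0.   0.05 0.13] shift [-0.005   0.0246  0.0106]
```

View pics/w14.png

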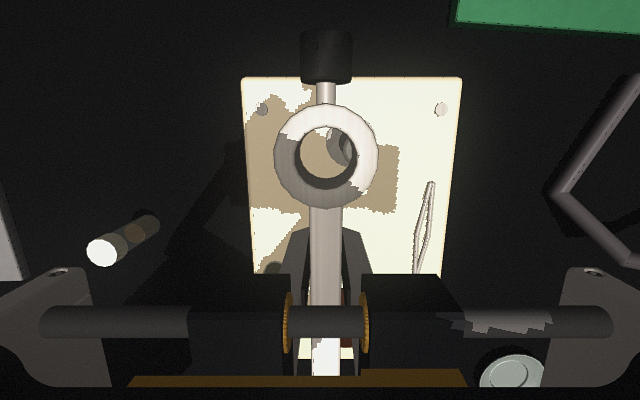

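View pics/s14c.png

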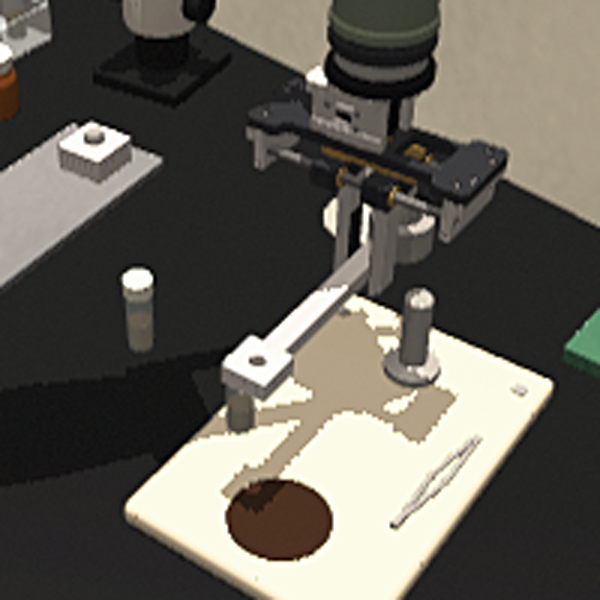

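View pics/sc14c.png

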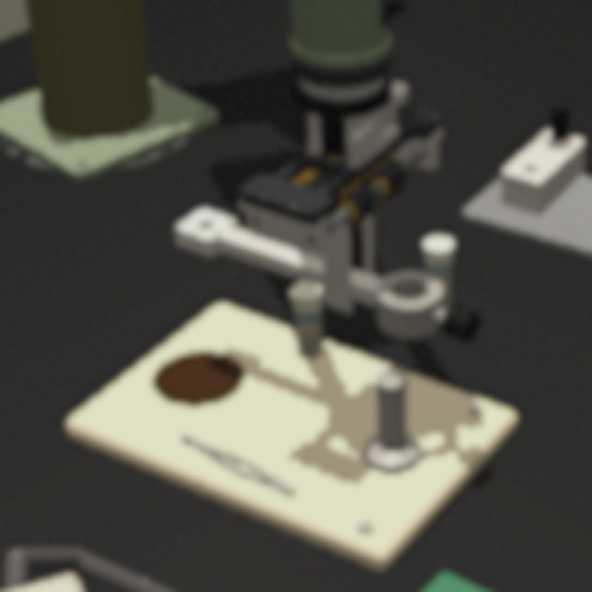

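Boom level; post still ~25 mm to the right of the ring. Making the last move.

Emit:
{"fn": "servo_tool", "kwargs": {"increments": [[[0,0,0.1,-0.001,0.004,0.001,0.1],[0,0,0.1,-0.002,0.012,0.004,0.1],[0,0,0.1,-0.004,0.019,0.007,0.1],[0,0,0.1,-0.005,0.023,0.01,0.1],[0,0,0.1,-0.005,0.0246,0.0106,0.1]]]}}

```text
time: 16.28
eef_pos: [609.8, -215.5, 138.8]
tool_rot: [[0.978, 0.206, -0.003], [0.206, -0.978, 0.0], [-0.002, -0.001, -1.0]]
force: [-0.4, -0.4, -6.5]
finger_gap: 0.186
```

Emit:
{"fn": "servo_tool", "kwargs": {"increments": [[[0,0,0,0,0,0,0.1],[0,0,0,0,0,0,0.1],[0,0,0,0,0,0,0.1],[0,0,0,0,0,0,0.1],[0,0,0,0,0,0,0.1]]]}}

```text
time: 16.7
eef_pos: [610.7, -214.0, 140.2]
tool_rot: [[0.978, 0.208, -0.0], [0.208, -0.978, -0.0], [-0.001, 0.0, -1.0]]
force: [0.1, -0.7, -5.5]
finger_gap: 0.187
```

```bash
python3 -c "
from h import *
goal((610.6,-213.8,139.5),-78)
snap('wrist','w15');crop('w15',240,70,410,230,4,'w15c')
snap('side','s15');crop('s15',320,180,460,320,5.4,'s15c')
snap('scene','sc15');crop('sc15',200,170,340,280,5.5,'sc15c')
"
```

```text
t 16.7 p [ 610.7 -214.   140.2] heading -77.98 gap 0.187 F [ 0.1 -0.7 -5.5]
turn [0.02 0.03 0.02] shift [-0.0001 -0.0002  0.0007]
```

View pics/w15c.png

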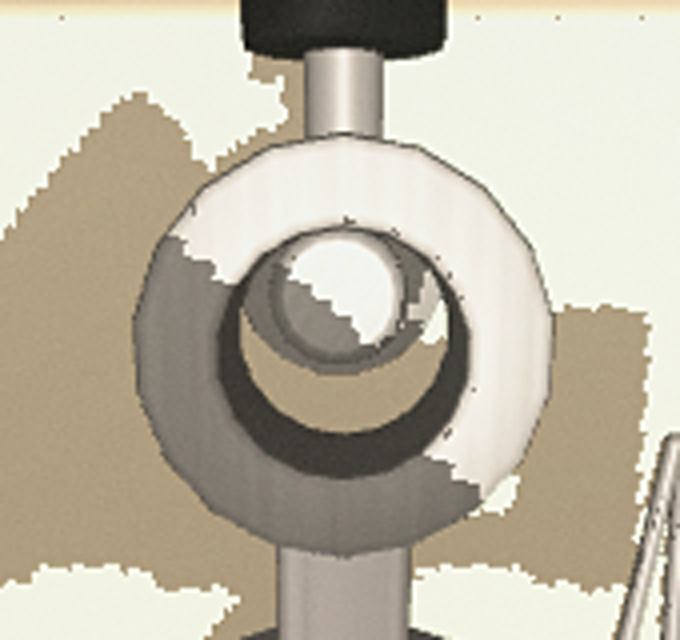

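View pics/s15c.png

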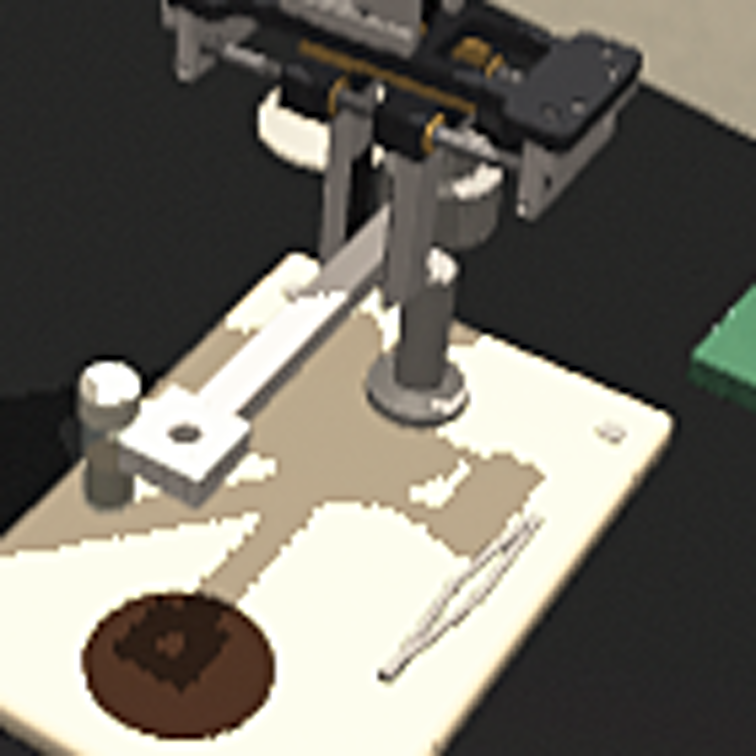

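View pics/sc15c.png

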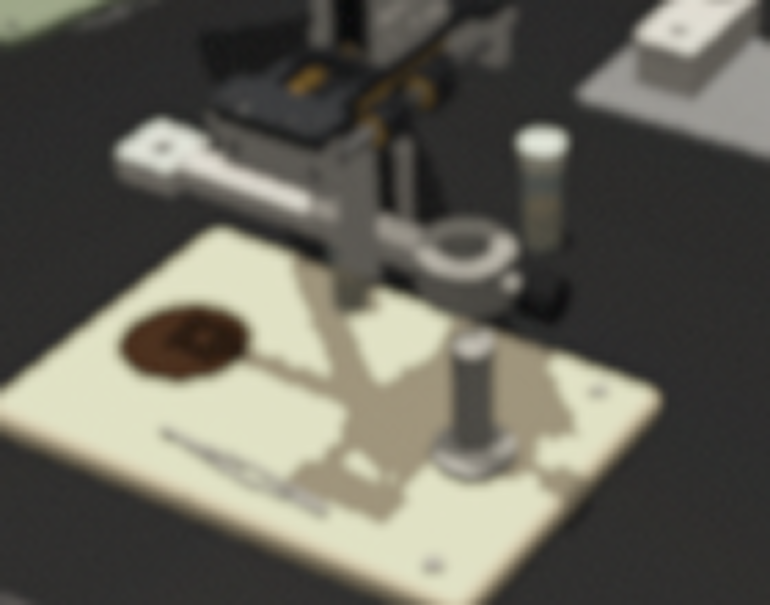

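Run:
```python
from fit import *
z=130.7
def P(n,c,off,s,zz,l): print(n,l,ray(n,*full(c,off,s),zz)[:2].round(1))
w=(240,70);a=(320,180);b=(200,170)
P('w15',(343,346),w,4,z+30,'ring'); P('w15',(338,299),w,4,100,'post')
P('s15',(185,433),a,5.4,z+24,'tail');P('s15',(178,665),a,5.4,20,'disc')
P('sc15',(163,148),b,5.5,z+24,'tail');P('sc15',(185,342),b,5.5,20,'disc')
P('sc15',(466,250),b,5.5,z+30,'ring');P('sc15',(474,345),b,5.5,100,'post')
P('side0',(527,128),(280,200),4.4,100,'post');P('side0',(322,455),(280,200),4.4,20,'disc')
P('scene0',(527,289),(190,180),5.5,100,'post');P('scene0',(240,287),(190,180),5.5,20,'disc')
d=np.array([.978,.208]); print("kin ring",np.array([610.7,-214])+58*d,"tail",np.array([610.7,-214])-142*d)
```

```text
w15 ring [ 669.  -202.7]
w15 post [ 669.5 -201.7]
s15 tail [ 469.7 -243.7]
s15 disc [ 471.3 -242.7]
sc15 tail [ 471.4 -245.3]
sc15 disc [ 471.9 -243.4]
sc15 ring [ 668.4 -204.7]
sc15 post [ 671.5 -203.2]
side0 post [ 666.8 -200.9]
side0 disc [ 471.1 -243.7]
scene0 post [ 670.1 -203.3]
scene0 disc [ 471.9 -243.4]
kin ring [ 667.424 -201.936] tail [ 471.824 -243.536]
```

All estimates agree: ring within ~3 mm of the post axis, tail within ~2 mm of the disc centre, ~30 mm of air. One last check of the pin and stillness.

```bash
python3 -c "
from h import *
s=telemetry.get_state();print(np.abs(s['joint_vel']).max(),s['eef_pos'],s['force'])
crop('s15',190,130,400,290,3.6,'s15w')"
```

```text
0.0015228732070892708 [ 610.67497164 -214.03745834  140.16644322] [-0.28386798 -0.70657525 -5.28914703]
```

View pics/s15w.png

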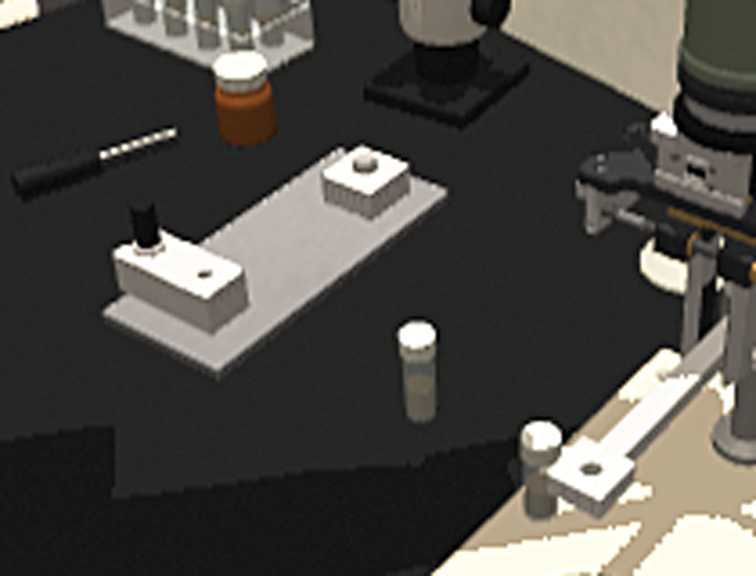

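The pin stands in its notch at crop (147,225). The vials, jar and screwdriver haven't moved, and the boom is still. Handing in.

```bash
python3 -c "
from h import *
print(robot.finish_job())"
```

```text
the job is handed in; nothing more can be done
None
```

I parked the pin upright in the side notch and let it go. Then I lifted the boom by its balance point and carried it level to the stand. I handed in at about 17 s with the boom still held; no verdict is reported.

**Last checks:**
- **Ring:** by the arm's own position it is about 1 mm from the post's axis. The wrist camera also puts it about 1 mm off, and the scene camera about 3.5 mm. The air gap is about 31 mm, worked out from the arm's height.
- **Tail:** it is within about 2 mm of the disc's centre in both the side and scene views.
- **Hold:** the grip was steady on the 18 mm bar with about 5 N of load. The arm was still (joint speeds under 0.002 rad/s). I judged level from the pictures and the tool's orientation (tilt under 0.001 rad), not from a measurement of the boom itself.
- **Pin and bystanders:** the pin is upright with its collar down. The vials, jar, screwdriver and forceps look undisturbed. The funnel and dish are only partly visible, but nothing came near them.

**Disagreements:** the cradle's slab turned out to sit about 10 mm off centre towards +y, so I took the cradle's position mainly from the notch, ring and pin. The scene and side cameras differ by 3–4 mm on the post's position, within the 12 mm allowance.

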